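# Close up and start the bench centrifuge

### The job

The tubes are loaded: get the bench centrifuge running. Put the rotor cover that fits (the larger of the two lying on the bench) on the rotor's rim so that it sits down level, lowering it rather than dropping it; then swing the machine's lid over, press it shut past its catch so that it stays fully home, and press the start button right in and let it go. Leave the smaller cover, the jar and the beaker where they stand.

Things in the scene. Friction and masses are not known exactly. Their poses are not given: they have to be found in the camera images.
- centrifuge: Fixed bench centrifuge, ivory on a blue-grey base, 270 deep (x) x 220 wide (y); flat deck 130 high. Origin: under its middle; z up, front at -x. A bowl 148 mm across opens in the deck, centre x +10, y 0. A control ledge runs along the front, x -140 to -95: its panel slopes 20 degrees down to the front, 126 high at the rear, 109 at the front edge. The lid is hinged at the back.
- rotor_rim (a point): Point on the rotor's upright axis in the plane of its rim, 88 mm above the bench (42 below the deck), in the bowl's centre. The aluminium rotor, 120 mm across, turns idly; its raised rim is 7 mm wide, so its opening is 106 mm across; the capped tubes stand inside, clear of a seated cover. 14 mm gap between rotor and bowl.
- cover: Rotor cover that fits: loose aluminium disc, black knob in the middle, the larger of two, 0.16 kg. Origin: centre of underside; z up. Boss 100 mm across (foot chamfered to 94), z 0 to 6 mm, enters the rotor's opening with 3 mm play all round; flange 120 across, z 6 to 12, its underside rests on the rim; knob 32 across, z 12 to 42. Starts lying on its boss on the bench.
- cover_flange (a point): Point on the cover's axis in the plane of the flange's underside, 6 mm above the cover's origin; it meets rotor_rim when the cover is seated.
- spare: The smaller cover, for another rotor: same make, 86 mm across, boss 68 mm, same heights and knob, lying on the bench. Leave alone. Origin: centre of the underside.
- lid (a joint): Lid angle: 0 fully shut, positive open, stop at 1.85 rad; starts open at 1.6 to 1.8. Stiff friction hinge (0.6 N m): the 0.45 kg lid stays at any angle where it is left. At about 0.07 rad its striker meets a spring catch in the deck: about 14 N down near the lid's front edge forces it through, then it snaps to 0 and is held. Pressed less, it stays ajar.
- lid_hinge (a point): Middle of the lid's hinge axis, parallel to the centrifuge's y, at its x +100 mm, 134 mm above the bench. Turns with the lid; with the lid shut its axes are those of the centrifuge.
- lid_front (a point): Middle of the lid's free (front) edge, outer face. The lid is a flat ivory slab 206 wide, 30 thick: in the frame of lid_hinge x 0 to -190 mm, outer face at z +27, inner face at z -3 (with a steel striker, 30 wide, standing out 20 mm, 12 mm from the free edge). Open, the outer face looks to the back; shut, it is level, 161 mm above the bench.
- start (a joint): Travel of the start button: 0 out, 0.006 m fully in; springs back when let go. Fully in takes 5 N.
- start_top (a point): Centre of the top of the start button: round, white, 24 mm across, in a grey collar, 14 mm proud of the sloping panel, at the centrifuge's +y end of the control ledge (the left end for someone facing its front); the only raised button. It moves along the panel's normal, 20 degrees off vertical; a press straight down works.
- jar: White plastic jar, 72 mm across, 85 mm high, standing on the bench. Leave alone. Origin: centre of the underside.
- beaker: Empty glass beaker, 80 mm across, 100 mm high, standing on the bench. Leave alone. Origin: centre of the underside.

How it is judged (in metres and radians):
On the way, in this order (a step that is already met when the one before it is completed fails the run):
1. the rotor cover sits seated and level on the rotor's rim, let go (horizontal distance between cover_flange and rotor_rim below 0.005 m and z of cover_flange in the frame of rotor_rim between -0.003 and 0.003 m and angle between cover's own z axis and vertical below 0.04 rad and contact force between the fingers and cover below 0.1 N), for 0.2 s.
2. the lid has been pressed past its catch and is fully shut (value of joint lid below 0.015 rad), for 0.2 s.
3. with the lid shut, the start button is pressed in (value of joint start above 0.0045 m and value of joint lid below 0.015 rad), for 0.05 s.
At the end, for the whole second after the job is handed in: The larger rotor cover sits on the rotor: on its axis within 5 mm, its flange on the rim within 3 mm and level within 0.04 rad; the lid is shut within 0.015 rad, held by its catch; the start button is out again (under 2 mm); the smaller cover, jar and beaker are within 30 mm of where they stood (horizontal distance between cover_flange and rotor_rim below 0.005 m and z of cover_flange in the frame of rotor_rim between -0.003 and 0.003 m and angle between cover's own z axis and vertical below 0.04 rad and value of joint lid below 0.015 rad and value of joint start below 0.002 m and distance of each of spare, jar, beaker from where it was at the start of the episode below 0.03 m); the robot touches nothing.
It fails at once if the rotor cover is dropped: it falls free at more than 0.5 m/s (a drop of some 13 mm) (linear speed of cover above 0.5 m/s and contact force between the fingers and cover below 0.05 N).
It fails at once if the smaller cover, the jar or the beaker is moved more than 30 mm (distance of any of spare, jar, beaker from where it was at the start of the episode above 0.03 m).
It also fails if it takes over 58 s, if anything falls off the work surface, if the arm or the gripper's body presses on something with over 40 N, if the wrist force passes 120 N, or if a joint passes its speed limit or range.

### The arm

A 7-joint arm with a two-finger parallel gripper is mounted at the origin on the work surface. World frame = base frame: x ahead of the robot, y to its left, z up, the work surface at z = 0. Lengths are in mm, angles in rad, forces in N, time in s.
With the tool pointing down it reaches from about 425 to 875 mm from the base axis. Payload 4.7 kg.
Tool frame: the origin (TCP) lies at the very end of the fingers, on their centre line; the grasp point (between the pads) lies env.grip_point_offset behind it (env.grip_point_offset is the distance from the TCP to the grasp point, in mm); z points along the fingers, y is the direction in which the jaws open and shut (so a half turn about z gives the same grasp; the last joint's range is limited). The gripper opens to 85 mm and grips with 20 to 120 N. Pads are 22 mm wide; open, the fingers measure 114 mm over their backs; the gripper's body (76 mm by 85 mm) begins 54 mm behind the grasp point. The pads swing forward as they close: fully open they stand 13 mm farther back than shut.
Start: joints at [-1.324, 0.321, -0.07, 1.45, 0.023, 1.371, -0.057], TCP at [149.983, 632.479, 231.349] pointing down, gripper open.
Joint ranges: [-2.86, 2.86], [-0.3, 2.09], [-1.38, 1.24], [0.06, 2.45], [-1.56, 4.7], [0.09, 2.05], [-2.69, 2.69]. Speed limits (rad/s): [2.57, 2.57, 3.14, 3.14, 3.14, 3.14, 3.14].

### API

Orientations are given as a unit quaternion [w, x, y, z].
In Python, from rig import env gives the robot as it stands. The module is installed in compiled form; this text tells all that it offers.
- The arm moves only by the tool move_arm, never from a script. Its argument "deltas" is a list of rows, each a list of 7 numbers: the shift along the world's x, y, z in mm, then the turn, a rotation vector about the world's x, y, z in rad, then the gripper command: -1 is shut, 1 is fully open, values between are in proportion. A call has 1 to 12 rows; each row shifts and turns the commanded pose from where the row before left it; what a row does not reach is not made up. A row lasts 1/8 s, in which the tool goes at most 62.5 mm and 10.7 degrees, less where a joint would pass 70% of its speed; a pose out of reach is approached as far as the arm can. A call is refused whole if a number of a shift passes 62.5 or a number of a turn 0.188, either way. A call with a gripper value outside its range is refused whole. The fingers move at their own pace and stop on an object; "squeeze" is the grip in N (left out, the last holds). Time passes only in rows, so rows that do not move let the fingers close. It gives the time, the measured TCP pose, the force and the opening at its end, in the units of the state.
- env.observe(): the state, without advancing time (a new reading comes with each control period).
- env.read_camera(name): name is "scene" or "side" or "wrist"; returns a dict with "color" (384x512x3 uint8, red, green, blue), "K" (3x3 intrinsics, pixels), "world_from_camera" (4x4, takes a point from camera to world coordinates); the wrist camera has in their place "hand_eye" (4x4, takes a point from camera to tool coordinates, whose origin is the TCP and whose axes are the flange's). Camera axes: x right, y down, z forward; pixel columns grow to the right and rows downward; lengths in mm; the calibration is good to about 2 mm. A picture is of the moment at which its call begins: read the wrist's pose just before it. There is no depth.
- env.close_job(): hands the job in, once; it reports no verdict.
Trained networks look in a picture, given as the dict that the camera call returned (one of the last four; its "shot" number tells which), for a name from the list of things; names that differ only in an ending like _2 or _b are one class to them, and where a whole thing is asked for, a point or a joint stands for the part that bears it (a point fixed in the world has none). Each returns a list of dicts, best first, with "conf" (0 to 1); they miss things now and then, are a little off and sometimes report something else, mostly with a low value. They report only what shows in the picture. A call takes as long as a camera call.
- env.look_for(picture, thing): "xy" ([column, row] as shares, 0 to 1, of the picture: columns of its width, rows of its height, amid what is visible of it).
- env.place_of(picture, thing): "xy" ([column, row] as shares, 0 to 1, of the picture: columns of its width, rows of its height: a listed point, or the origin of a listed thing).
The state is a dict: "t": time; "joints": joint angles; "qvel": joint speeds; "joint_efforts": joint torques, N m; "tool_pos": TCP position; "tool_rot": TCP orientation; "contact_force": force on the tool from outside, world axes, zero at the start; "wrist_torque": the same for the moment, N m; "width": opening from 0.0 (shut) to 1.0 (fully open).
Only numpy, scipy, OpenCV 4.12 (cv2) and the standard library are available. Lean on these libraries where they do the work, as an engineer would, in place of code of your own. Each camera call takes 0.05 s, during which the arm holds its last target.

## Working session

There is one attempt and no reset: what is moved stays moved. The work goes in short steps, Python scripts to look and compute and a tool call to move; the robot and the scene stay as the last step left them, time stands still between calls to the robot, and variables do not carry over. Pictures are saved under pics/ and viewed, and the job is handed in when it is done.

Besides the shell and the picture viewer there is one more tool, called as name(argument=value, ...), one argument or row to a line, values as JSON. move_arm: Moves the arm, as the interface text tells. Its arguments: {"type":"object","properties":{"deltas":{"type":"array"},"squeeze":{"type":"number"}},"required":["deltas"]}

```bash
mkdir -p pics; cat > h.py <<'E'
import numpy as np, cv2
from rig import env
from scipy.spatial.transform import Rotation as R
def wfc(p,st=None):
    if 'world_from_camera' in p: return np.array(p['world_from_camera'])
    q=st['tool_rot']; T=np.eye(4); T[:3,:3]=R.from_quat([q[1],q[2],q[3],q[0]]).as_matrix(); T[:3,3]=st['tool_pos']
    return T@np.array(p['hand_eye'])
def ray(p,xy,st=None):
    T=wfc(p,st); K=np.array(p['K']); u=np.array([xy[0]*512,xy[1]*384,1.])
    d=T[:3,:3]@np.linalg.solve(K,u); return T[:3,3],d/np.linalg.norm(d)
def atz(p,xy,z,st=None):
    o,d=ray(p,xy,st); return o+d*(z-o[2])/d[2]
def proj(p,X,st=None):
    T=np.linalg.inv(wfc(p,st)); c=T[:3,:3]@np.array(X)+T[:3,3]; u=np.array(p['K'])@c; return u[:2]/u[2]
def tri(rays):
    A=np.zeros((3,3));b=np.zeros(3)
    for o,d in rays:
        M=np.eye(3)-np.outer(d,d);A+=M;b+=M@o
    X=np.linalg.solve(A,b); return X,[float(np.linalg.norm((np.eye(3)-np.outer(d,d))@(X-o))) for o,d in rays]
def save(p,n): cv2.imwrite('pics/'+n+'.png',cv2.cvtColor(p['color'],cv2.COLOR_RGB2BGR))
E
python3 - <<'E'
from h import *
np.set_printoptions(precision=1,suppress=True)
st=env.observe(); print(st, env.grip_point_offset)
R_={}
for n in ['scene','side','wrist']:
    p=env.read_camera(n); save(p,n+'0'); print(n, wfc(p,st)[:3])
    for t in ['centrifuge','rotor_rim','cover','cover_flange','spare','lid_hinge','lid_front','start_top','jar','beaker']:
        r=env.place_of(p,t)
        print(t,[(round(a['conf'],2),np.array(a['xy'])*[512,384]) for a in r[:3]])
        if r: R_.setdefault(t,[]).append(ray(p,r[0]['xy'],st))
for t in R_:
    if len(R_[t])>1: print(t,*tri(R_[t]))
E
```

```text
{'t': 0.0, 'joints': array([-1.3,  0.3, -0.1,  1.5,  0. ,  1.4, -0.1]), 'qvel': array([ 0.,  0.,  0.,  0.,  0., -0.,  0.]), 'joint_efforts': array([ -0. , -49.4,  -0.4, -31.4,   0. ,   0. ,   0. ]), 'tool_pos': array([149.9, 631.9, 230.2]), 'tool_rot': array([-0. ,  0.1,  1. , -0. ]), 'contact_force': array([ 0.4, -0.9,  0.3]), 'wrist_torque': array([ 0.1, -0. ,  0.1]), 'width': 1.0032744348844997} 18.700000000000003
scene [[   0.5    0.7   -0.5 1146.3]
 [   0.9   -0.4    0.3 -208.2]
 [  -0.    -0.6   -0.8  977.4]]
centrifuge []
rotor_rim [(0.63, array([140.4, 224.2])), (0.53, array([154.5, 247.5])), (0.38, array([310.2, 249.1]))]
cover [(0.64, array([327.7, 195. ]))]
cover_flange [(0.7, array([330., 189.]))]
spare [(0.86, array([279.7, 161.3]))]
lid_hinge [(0.76, array([ 91.3, 216.7])), (0.35, array([336.7, 138. ]))]
lid_front [(0.97, array([ 25.7, 166. ]))]
start_top []
jar [(0.85, array([307.7, 250.4])), (0.75, array([327.5, 191.8]))]
beaker [(0.8, array([334.1, 135.7]))]
side [[  -1.    -0.2    0.2  354.8]
 [  -0.3    0.7   -0.6  862.3]
 [  -0.    -0.6   -0.8 1089.7]]
centrifuge 
[... 577 characters left out ...]

 [ -0.    0.3  -0.9 372.4]]
centrifuge []
rotor_rim []
cover []
cover_flange []
spare []
lid_hinge []
lid_front []
start_top []
jar []
beaker []
rotor_rim [ 522.3 -146.2   93.6] [3.412327319176838, 3.412327319176777]
cover [617.5 290.    2.3] [1.5287280577892863, 1.5287280577894418]
cover_flange [609.8 300.3  11.2] [0.8694224124991481, 0.8694224124992334]
spare [460.3 244.8  -0.7] [3.3087552567792566, 3.308755256779342]
lid_hinge [ 489.4 -224.1  130.8] [6.157431482750353, 6.157431482750437]
lid_front [ 458.9 -287.3  307. ] [0.6755955249631508, 0.6755955249632268]
jar [717.4 162.1  -1.7] [1.383807726092275, 1.3838077260921773]
beaker [465.1 428.   -7.9] [9.268226228852532, 9.268226228852589]
```

View pics/scene0.png

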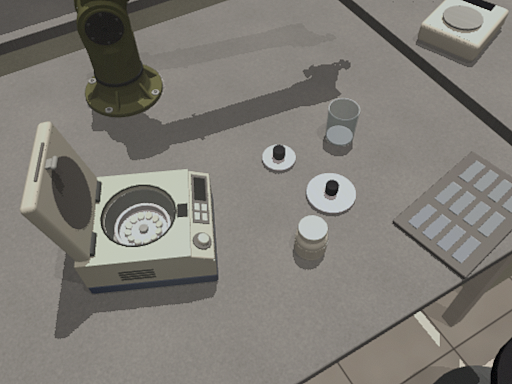

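View pics/side0.png

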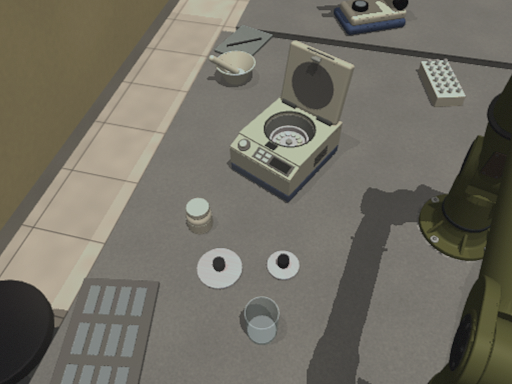

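View pics/wrist0.png

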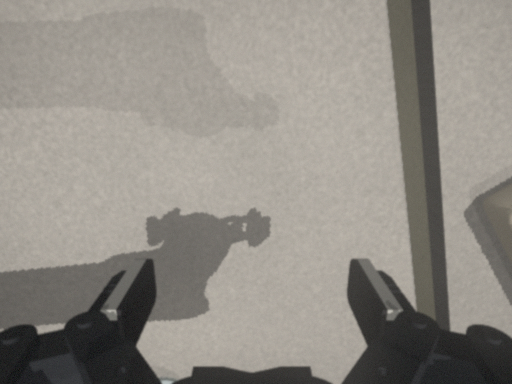

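```bash
python3 - <<'E'
from h import *
np.set_printoptions(precision=1,suppress=True)
L={}
for n in ['scene','side']:
    p=env.read_camera(n)
    big=cv2.resize(p['color'],None,fx=4,fy=4,interpolation=cv2.INTER_CUBIC)
    c={'scene':(130,220),'side':(290,120)}[n]
    x0,y0=c[0]-95,c[1]-72; crop=big[max(0,y0)*4:(y0+144)*4,x0*4:(x0+190)*4]
    cv2.imwrite('pics/c_%s.png'%n,crop[:,:,::-1])
    for t in ['start_top','rotor_rim','centrifuge','cover']:
        for f in (env.look_for,env.place_of):
            print(n,t,f.__name__,[(round(a['conf'],2),np.array(a['xy'])*[512,384]) for a in f(p,t)[:3]])
    px={'scene':[(202,238.5)],'side':[(243.5,143.5)]}[n]
    L.setdefault('s',[]).append(ray(p,np.array(px[0])/[512,384]))
print(tri(L['s']))
E
```

```text
scene start_top call []
scene start_top call [(0.48, array([202.9, 238. ]))]
scene rotor_rim call [(0.56, array([137.1, 223.9]))]
scene rotor_rim call [(0.78, array([142.5, 221.2]))]
scene centrifuge call [(0.64, array([121.9, 218.6]))]
scene centrifuge call [(0.68, array([155.7, 244.5]))]
scene cover call []
scene cover call [(0.71, array([327.9, 194.2])), (0.42, array([ 92.3, 218.8]))]
side start_top call []
side start_top call [(0.63, array([238. , 140.6]))]
side rotor_rim call [(0.9, array([290., 136.]))]
side rotor_rim call [(0.88, array([290.3, 133.7]))]
side centrifuge call [(0.77, array([296.7, 127.7]))]
side centrifuge call [(0.87, array([285.6, 158.9]))]
side cover call [(0.95, array([218.9, 267.6])), (0.44, array([297.9, 126.9]))]
side cover call [(0.88, array([219.5, 269.5])), (0.21, array([242.1, 142.6]))]
(array([642. , -53.3, 125. ]), [1.0035189772641118, 1.0035189772641546])
```

move_arm(
  deltas=[
    [20,-15,2,0,0,0,1],
    [36,-28,4,0,0,0,1],
    [40,-32,4,0,0,0,1],
    [40,-32,4,0,0,0,1],
    [40,-32,4,0,0,0,1],
    [40,-32,4,0,0,0,1],
    [40,-32,4,0,0,0,1],
    [40,-32,4,0,0,0,1],
    [40,-32,0,0,0,0,1],
    [40,-32,0,0,0,0,1],
    [30,-24,0,0,0,0,1],
    [10,-8,0,0,0,0,1],
  ],
)

```text
t: 4.05
tool_pos: [568.0, 298.6, 261.2]
tool_rot: [0.0, 0.118, 0.993, -0.001]
contact_force: [-0.2, -0.2, 0.7]
width: 0.998
```

```bash
python3 - <<'E'
from h import *
np.set_printoptions(precision=1,suppress=True)
st=env.observe(); p=env.read_camera('wrist'); save(p,'w1')
import pickle; pickle.dump((p,st),open('w1.pkl','wb'))
print(st['tool_pos'],proj(p,[613,293,12],st))
for t in ['cover','cover_flange']:
    for a in env.place_of(p,t)[:2]: print(t,a['conf'],np.array(a['xy'])*[512,384],atz(p,a['xy'],0 if t=='cover' else 6,st))
E
```

```text
[568.  298.6 261.2] [255.4 191.3]
cover 0.65 [258.2 187.9] [613.2 296.7   0. ]
cover 0.34 [346.   37.5] [467.8 429.7   0. ]
cover_flange 0.78 [260.6 189.5] [614.1 299.4   6. ]
```

View pics/w1.png

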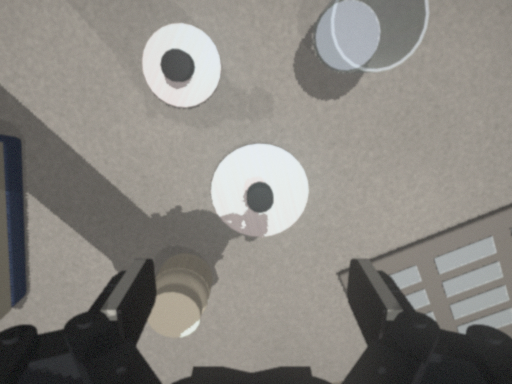

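View pics/c_scene.png

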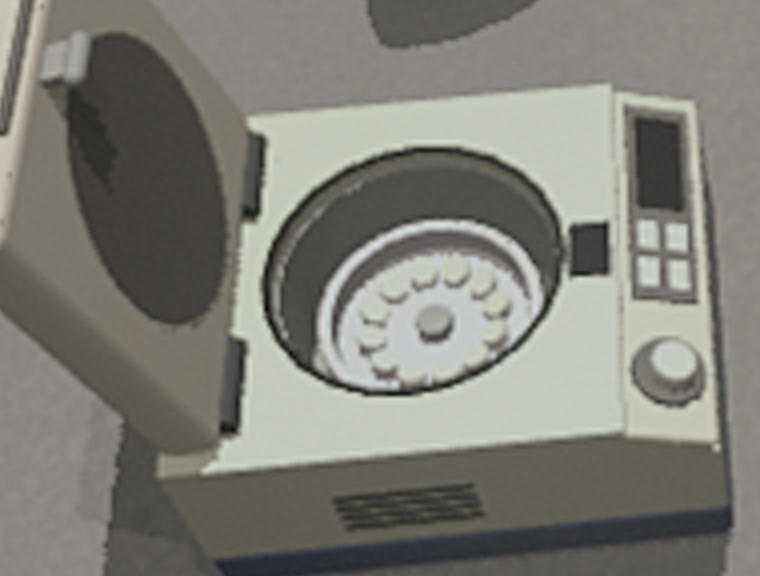

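View pics/c_side.png

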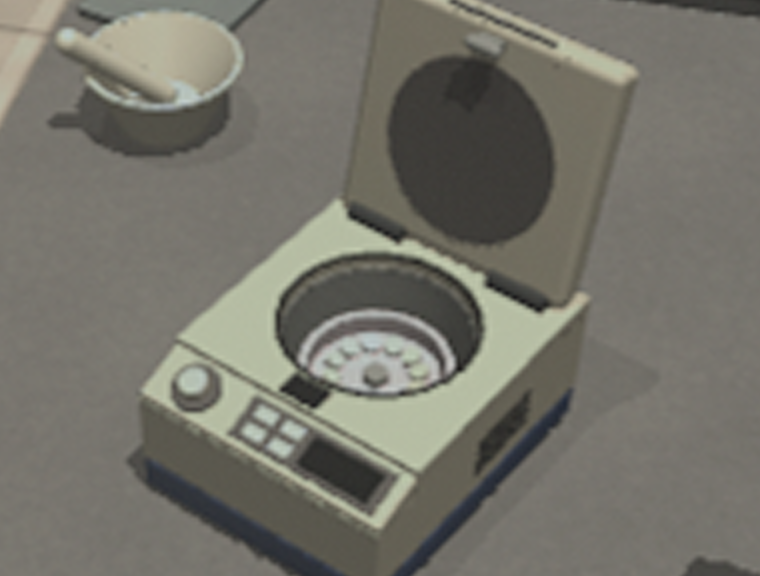

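```bash
cat >> h.py <<'E'
def circ(p,mask,z,st=None,pick=None,hull=True):
    cs,_=cv2.findContours(mask.astype(np.uint8),cv2.RETR_EXTERNAL,cv2.CHAIN_APPROX_NONE)
    if pick is not None: cs=[c for c in cs if cv2.pointPolygonTest(cv2.convexHull(c),(float(pick[0]),float(pick[1])),False)>=0]
    c=max(cs,key=cv2.contourArea)
    if hull: c=cv2.convexHull(c)
    P=np.array([atz(p,(q[0]+0.0)/[512,384],z,st)[:2] for q in c.astype(float)])
    return c,fitc(P)
def fitc(P):
    from scipy.optimize import least_squares
    r=least_squares(lambda v:np.hypot(P[:,0]-v[0],P[:,1]-v[1])-v[2],[*P.mean(0),60],loss='soft_l1',f_scale=1)
    return r.x, float(np.sqrt(np.mean(r.fun**2)))
E
python3 - <<'E'
from h import *
import pickle
np.set_printoptions(precision=1,suppress=True)
p,st=pickle.load(open('w1.pkl','rb'))
g=p['color'].min(2)
for th in (180,200,210):
    m=g>th; print(circ(p,m,12,st,(258,170))[1])
    print('spare',circ(p,m,12,st,(200,60))[1])
d=p['color'].max(2)<60
print('knob',circ(p,d,42,st,(260,195))[1])
for n in ['scene','side']:
    q=env.read_camera(n); pickle.dump(q,open(n+'.pkl','wb'))
    g=q['color'].min(2)
    for th in (180,200):
      try: print(n,circ(q,g>th,12,None,{'scene':(320,200),'side':(210,275)}[n])[1])
      except Exception as e: print(e)
E
```

```text
(array([614.9, 297.6,  60. ]), 0.2593554417002149)
spare (array([454.3, 247.6,  42.7]), 0.15987331569976443)
(array([614.8, 297.6,  59.4]), 0.19715813060854948)
spare (array([454.2, 247.6,  42.2]), 0.13013420084940505)
(array([614.7, 297.6,  59. ]), 0.21382600620434813)
spare (array([454.4, 247.6,  42. ]), 0.1176885604878416)Traceback (most recent call last):
  File "<stdin>", line 10, in <module>
  File "h.py", line 24, in circ
    c=max(cs,key=cv2.contourArea)
ValueError: max() iterable argument is empty
```

move_arm(
  deltas=[
    [-4,-20,8,0,0,0,1],
    [-8,-38,8,0,0,0,1],
    [-9,-42,8,0,0,0,1],
    [-9,-42,8,0,0,0,1],
    [-9,-42,8,0,0,0,1],
    [-9,-42,8,0,0,0,1],
    [-9,-42,8,0,0,0,1],
    [-9,-42,8,0,0,0,1],
    [-9,-42,8,0,0,0,1],
    [-8,-40,8,0,0,0,1],
    [-6,-30,0,0,0,0,1],
    [0,-8,0,0,0,0,1],
  ],
)

```text
t: 5.7
tool_pos: [475.7, -130.3, 342.2]
tool_rot: [0.001, 0.117, 0.993, 0.001]
contact_force: [-0.5, 0.9, 0.3]
width: 0.998
```

```bash
python3 - <<'E'
from h import *
import pickle
np.set_printoptions(precision=1,suppress=True)
st=env.observe(); p=env.read_camera('wrist'); save(p,'w2'); pickle.dump((p,st),open('w2.pkl','wb'))
print(st['t'],st['tool_pos'],st['joints'],proj(p,[522,-146,88],st))
for t in ['rotor_rim','start_top','lid_front']:
    for a in env.place_of(p,t)[:2]: print(t,a['conf'],np.array(a['xy'])*[512,384],atz(p,a['xy'],{'rotor_rim':88,'start_top':131,'lid_front':310}[t],st))
E
```

```text
5.7 [ 475.7 -130.3  342.2] [-0.4 -0.1  0.6  1.7  0.   1.5  1.5] [247.1 192.8]
rotor_rim 0.7 [252.1 190. ] [ 519.9 -139.1   88. ]
start_top 0.66 [343.9 277.4] [640.4 -53.9 131. ]
```

View pics/w2.png

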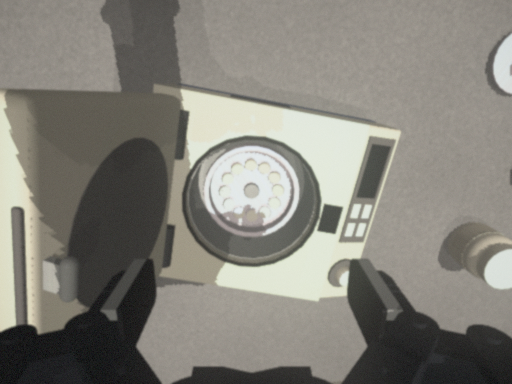

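```bash
python3 - <<'E'
from h import *
import pickle
from scipy.optimize import least_squares
np.set_printoptions(precision=2,suppress=True)
def refine(p,st,c0,R0,z,pol,rng=6):
    # radial gradient search in subpixel; pol=+1 bright inside, -1 dark inside, 0 any
    g=cv2.GaussianBlur(cv2.cvtColor(p['color'],cv2.COLOR_RGB2GRAY).astype(np.float32),(0,0),0.8)
    c=np.array(c0,float)
    for it in range(4):
        P=[]
        for a in np.linspace(0,2*np.pi,120,endpoint=False):
            rs=np.arange(R0-rng,R0+rng+.01,.25)
            uv=np.array([proj(p,[c[0]+r*np.cos(a),c[1]+r*np.sin(a),z],st) for r in rs]).astype(np.float32)
            v=cv2.remap(g,uv[None,:,0].copy(),uv[None,:,1].copy(),cv2.INTER_LINEAR)[0]
            d=np.gradient(v)*(-pol); k=d.argmax()
            if d[k]>1.5: P.append((c[0]+rs[k]*np.cos(a),c[1]+rs[k]*np.sin(a)))
        P=np.array(P)
        r=least_squares(lambda v:np.hypot(P[:,0]-v[0],P[:,1]-v[1])-v[2],[*c,R0],loss='soft_l1',f_scale=.7)
        c=r.x[:2]
    return r.x,np.median(np.abs(r.fun)),len(P)
p,st=pickle.load(open('w2.pkl','rb'))
print('rim outer',refine(p,st,(520,-143),60,88,1))
print('rim inner',refine(p,st,(520,-143),53,88,-1,4))
print('bowl',refine(p,st,(520,-143),74,130,-1,8))
p1,s1=pickle.load(open('w1.pkl','rb'))
print('cover',refine(p1,s1,(614.8,297.6),60,12,1))
print('knob',refine(p1,s1,(614.8,297.6),16,42,-1))
for n in ['scene','side']:
    q=env.read_camera(n);pickle.dump(q,open(n+'.pkl','wb'))
    print(n,'cover',refine(q,None,(614.8,297.6),60,12,1)); print('bowl',refine(q,None,(520,-143),74,130,-1,8)); print('knob',refine(q,None,(614.8,297.6),16,42,-1))
big=cv2.resize(p['color'][100:300,140:400],None,fx=3,fy=3,interpolation=cv2.INTER_CUBIC)
cv2.imwrite('pics/w2c.png',big[:,:,::-1])
E
```

```text
rim outer (array([ 523.57, -141.33,   59.44]), np.float64(0.2970446353366043), 120)
rim inner (array([ 523.  , -141.26,   53.13]), np.float64(0.16759076066038858), 101)
bowl (array([ 523.92, -141.52,   77.94]), np.float64(0.29174005460058083), 120)
cover (array([614.9 , 297.55,  59.74]), np.float64(0.2259496676366055), 117)
knob (array([611.25, 297.35,  17.2 ]), np.float64(0.7647906460962588), 120)
scene cover (array([617.31, 296.05,  59.94]), np.float64(0.4644895788230414), 120)
bowl (array([ 525.28, -141.83,   77.99]), np.float64(0.4121503487430829), 120)
knob (array([619.69, 293.8 ,  16.41]), np.float64(1.0530977833499797), 101)
side cover (array([614.68, 295.64,  59.76]), np.float64(0.46961287774041693), 120)
bowl (array([ 524.14, -144.97,   79.14]), np.float64(0.8198743346099064), 112)
knob (array([611.96, 302.03,  18.8 ]), np.float64(1.9530300528922915), 120)
```

View pics/w2c.png

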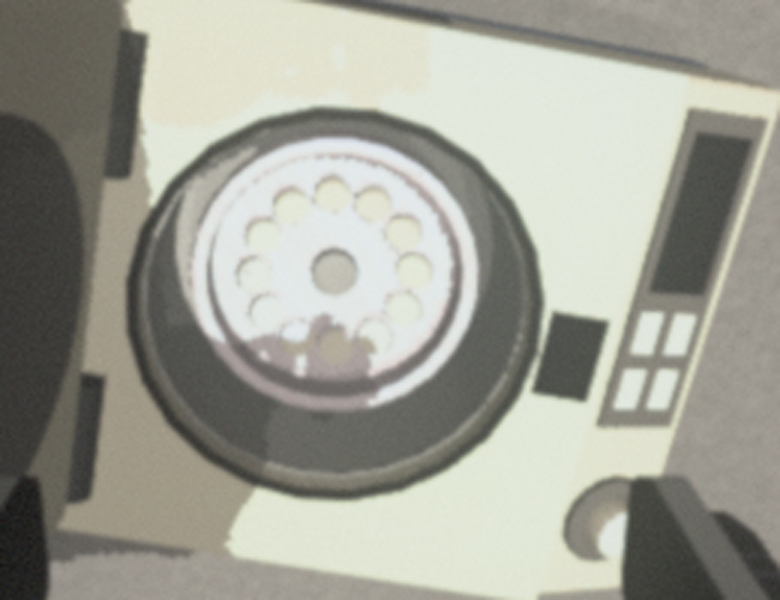

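move_arm(
  deltas=[
    [7,20,0,0,0,0,1],
    [13,40,-10,0,0,0,1],
    [14,42,-15,0,0,0,0.6],
    [14,43,-20,0,0,0,0.4],
    [14,43,-25,0,0,0,0.4],
    [14,43,-25,0,0,0,0.4],
    [14,43,-25,0,0,0,0.4],
    [14,43,-25,0,0,0,0.4],
    [14,43,-25,0,0,0,0.4],
    [12,37,-25,0,0,0,0.4],
    [7,22,-20,0,0,0,0.4],
    [2,8,-7,0,0,0,0.4],
  ],
)

```text
t: 7.5
tool_pos: [614.0, 301.2, 116.6]
tool_rot: [-0.002, 0.114, 0.993, -0.001]
contact_force: [-0.4, 0.1, 0.3]
width: 0.698
```

```bash
python3 - <<'E'
from h import *
np.set_printoptions(precision=2,suppress=True)
st=env.observe();print(st['tool_pos'],st['width']); p=env.read_camera('wrist'); save(p,'w3')
q=st['tool_rot'];M=R.from_quat([q[1],q[2],q[3],q[0]]).as_matrix();print(M)
g=p['color'].min(2)
E
```

```text
[613.98 301.24 116.64] 0.6984352126127251
[[-0.97  0.23 -0.  ]
 [ 0.23  0.97 -0.  ]
 [ 0.   -0.   -1.  ]]
```

View pics/w3.png

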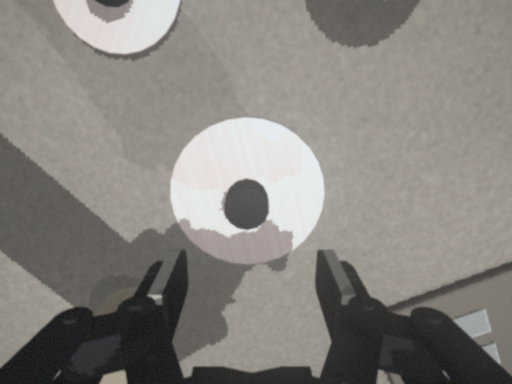

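move_arm(
  deltas=[
    [1,-4,-20,0,0,0,0.4],
    [0,0,-25,0,0,0,0.3],
    [0,0,-25,0,0,0,0.3],
    [0,0,-18,0,0,0,0.3],
    [0,0,-9,0,0,0,0.3],
    [0,0,-3,0,0,0,0.3],
    [0,0,0,0,0,0,0.3],
  ],
)

```text
t: 8.43
tool_pos: [617.5, 294.6, 20.0]
tool_rot: [0.0, 0.116, 0.993, 0.0]
contact_force: [0.0, 0.6, 0.2]
width: 0.653
```

```bash
python3 - <<'E'
from h import *
np.set_printoptions(precision=2,suppress=True)
st=env.observe();print(st['tool_pos'],st['width'],st['contact_force']); p=env.read_camera('wrist'); save(p,'w4')
p=env.read_camera('side')
cv2.imwrite('pics/s4.png',cv2.resize(p['color'][200:330,130:310],None,fx=4,fy=4)[:,:,::-1])
E
```

```text
[617.47 294.6   20.  ] 0.6528217740783672 [0.05 0.59 0.2 ]
```

View pics/w4.png

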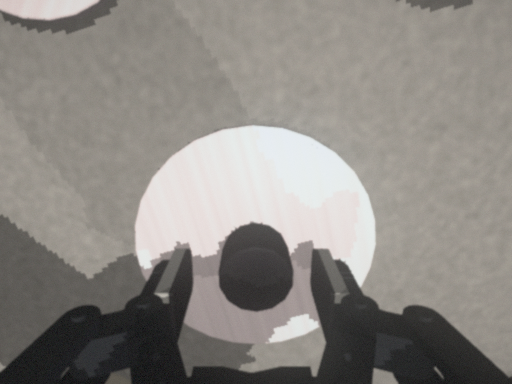

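View pics/s4.png

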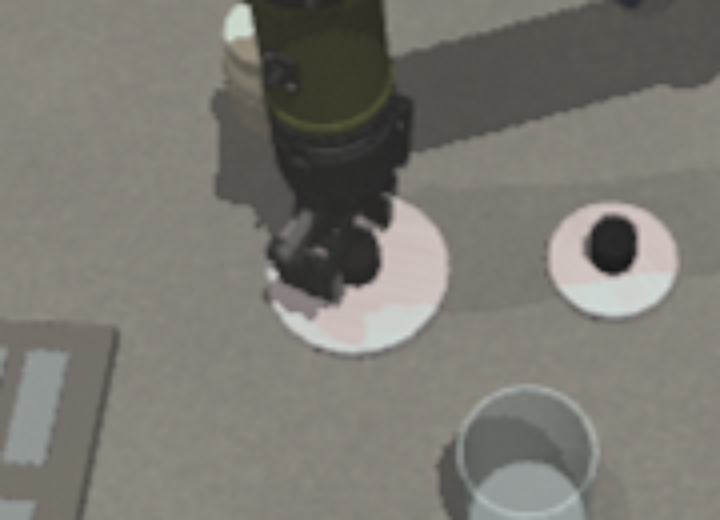

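```bash
python3 - <<'E'
from h import *
import pickle
np.set_printoptions(precision=2,suppress=True)
for i in range(3):
    st=env.observe();print(st['t'],st['tool_pos'],st['width'],st['qvel']); p=env.read_camera('wrist')
pickle.dump((p,st),open('w4.pkl','wb'))
# pads plane: project tool-frame points
for xt in (-11,0,11): print(xt,[proj(p,np.array(st['tool_pos'])+R.from_quat(np.roll(st['tool_rot'],-1)).as_matrix()@np.array([xt,y,-5]),st) for y in (-30,30)])
g=p['color'].min(2)
print(circ(p,g>150,12,st,(255,170))[1])
E
```

```text
8.525 [617.62 294.77  20.31] 0.6528248427328802 [ 0. -0. -0.  0. -0. -0.  0.]
8.575 [617.57 294.77  20.27] 0.648713391455077 [-0.  0.  0.  0.  0.  0.  0.]
8.625 [617.5  294.76  20.17] 0.6518137028117733 [-0.  0. -0.  0.  0.  0.  0.]
-11 [array([186.69, 286.76]), array([313.26, 286.82])]
0 [array([185.25, 266.3 ]), array([314.63, 266.35])]
11 [array([183.74, 244.9 ]), array([316.06, 244.94])]
(array([615.04, 305.42,  66.02]), 4.546230080753193)
```

move_arm(
  deltas=[
    [-2.5,2.5,-4,0,0,0,0.3],
    [0,0,0,0,0,0,0],
    [0,0,0,0,0,0,-0.3],
    [0,0,0,0,0,0,-0.6],
    [0,0,0,0,0,0,-1],
    [0,0,0,0,0,0,-1],
    [0,0,0,0,0,0,-1],
  ],
  squeeze=60,
)

```text
t: 9.55
tool_pos: [614.4, 297.2, 15.4]
tool_rot: [-0.0, 0.116, 0.993, 0.0]
contact_force: [-1.2, 1.0, 2.1]
width: 0.354
```

```bash
python3 - <<'E'
from h import *
import pickle
np.set_printoptions(precision=2,suppress=True)
st=env.observe();print(st['t'],st['tool_pos'],st['width'],st['contact_force']); p=env.read_camera('wrist');save(p,'w5')
E
```

```text
9.55 [614.4  297.22  15.43] 0.3536584452251143 [-1.17  1.05  2.13]
```

View pics/w5.png

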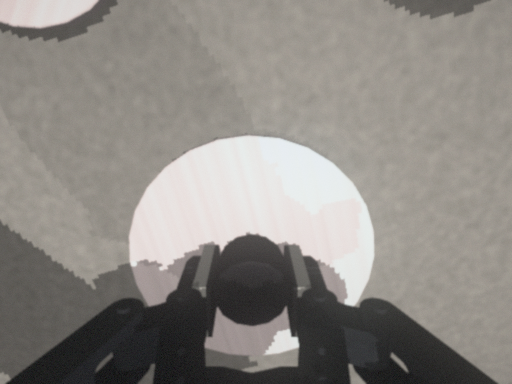

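move_arm(
  deltas=[
    [0,0,8,0,0,0,-1],
    [0,0,25,0,0,0,-1],
    [0,0,35,0,0,0,-1],
    [-1,-6,35,0,0,0,-1],
    [-4,-20,35,0,0,0,-1],
    [-8,-36,25,0,0,0,-1],
    [-9,-42,12,0,0,0,-1],
    [-9,-42,5,0,0,0,-1],
    [-9,-42,5,0,0,0,-1],
    [-9,-42,0,0,0,0,-1],
    [-9,-42,0,0,0,0,-1],
    [-9,-42,0,0,0,0,-1],
  ],
)

```text
t: 11.1
tool_pos: [546.9, -19.0, 200.6]
tool_rot: [0.0, 0.116, 0.993, -0.0]
contact_force: [-0.3, -0.9, -2.1]
width: 0.351
```

move_arm(
  deltas=[
    [-9,-42,0,0,0,0,-1],
    [-8,-38,0,0,0,0,-1],
    [-6,-28,0,0,0,0,-1],
    [-3,-12,0,0,0,0,-1],
    [0,0,0,0,0,0,-1],
    [0,0,0,0,0,0,-1],
  ],
)

```text
t: 11.85
tool_pos: [521.9, -135.3, 200.3]
tool_rot: [-0.0, 0.115, 0.993, 0.0]
contact_force: [-0.0, 0.0, -1.6]
width: 0.351
```

```bash
python3 - <<'E'
from h import *
import pickle
np.set_printoptions(precision=2,suppress=True)
st=env.observe();print(st['t'],st['tool_pos'],st['tool_rot'],st['width'],st['contact_force'])
for n in ['wrist','scene','side']:
    p=env.read_camera(n);save(p,n+'6');pickle.dump((p,env.observe()),open(n+'6.pkl','wb'))
print(env.observe()['tool_pos'])
E
```

```text
11.85 [ 521.93 -135.27  200.27] [-0.    0.12  0.99  0.  ] 0.3506266268256208 [-0.05  0.04 -1.57]
[ 521.84 -135.63  200.23]
```

View pics/wrist6.png

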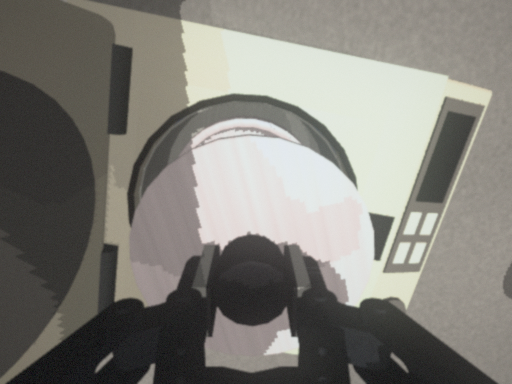

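View pics/scene6.png

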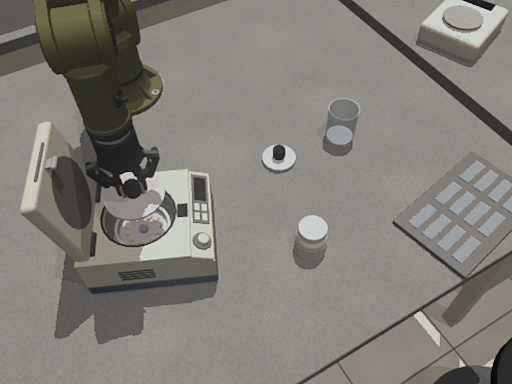

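View pics/side6.png

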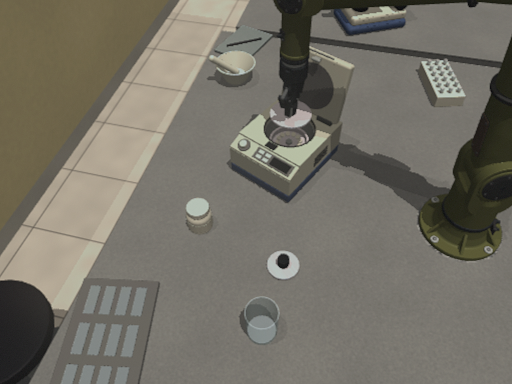

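```bash
cat > arc.py <<'E'
from h import *
import pickle
from scipy.optimize import least_squares
np.set_printoptions(precision=2,suppress=True)
def arc(p,st,c0,R0,z,pol,angs,rng=5,fixR=True,amin=1.5):
    g=cv2.GaussianBlur(cv2.cvtColor(p['color'],cv2.COLOR_RGB2GRAY).astype(np.float32),(0,0),0.8)
    c=np.array(c0,float)
    for it in range(5):
        P=[]
        for a in np.deg2rad(angs):
            rs=np.arange(R0-rng,R0+rng+.01,.25)
            uv=np.array([proj(p,[c[0]+r*np.cos(a),c[1]+r*np.sin(a),z],st) for r in rs]).astype(np.float32)
            v=cv2.remap(g,uv[None,:,0].copy(),uv[None,:,1].copy(),cv2.INTER_LINEAR)[0]
            d=np.gradient(v); d=np.abs(d) if pol==0 else -pol*d; k=d.argmax()
            if d[k]>amin: P.append((c[0]+rs[k]*np.cos(a),c[1]+rs[k]*np.sin(a)))
        P=np.array(P)
        f=(lambda v:np.hypot(P[:,0]-v[0],P[:,1]-v[1])-R0) if fixR else (lambda v:np.hypot(P[:,0]-v[0],P[:,1]-v[1])-v[2])
        r=least_squares(f,list(c)+([] if fixR else [R0]),loss='soft_l1',f_scale=.5)
        c=r.x[:2]
    return r.x,np.median(np.abs(r.fun)),len(P)
E
python3 - <<'E'
from arc import *
p,st=pickle.load(open('wrist6.pkl','rb'))
for n in [-20,-40]:
  pass
# tool +x in world is (-.97,.23): image up? test direction
T=st['tool_pos']
for a in (0,90,180,270): print(a,proj(p,[T[0]+60*np.cos(np.deg2rad(a)),T[1]+60*np.sin(np.deg2rad(a)),T[2]-3.4],st))
for z in (-3.4,):
  for fr in (True,False):
    print(arc(p,st,T[:2],60,T[2]+z,1,range(-70,60,2),8,fr)[:3])
    print(arc(p,st,T[:2],60,T[2]+z,0,range(-100,90,2),8,fr)[:3])
for n,cx in (('scene',0),('side',0)):
    p,_=pickle.load(open(n+'6.pkl','rb'))
    if isinstance(p,tuple): p=p[0]
    print(n,arc(p,None,T[:2],60,T[2]-3.4,1,range(0,360,3),8,True),arc(p,None,T[:2],60,T[2]-3.4,1,range(0,360,3),8,False))
    big=cv2.resize(p['color'],None,fx=4,fy=4,interpolation=cv2.INTER_CUBIC)
    u,v=proj(p,[T[0],T[1],180]); 
    for a in range(0,360,4):
        w=proj(p,[T[0]+60*np.cos(np.deg2rad(a)),T[1]+60*np.sin(np.deg2rad(a)),T[2]-3.4])*4+1.5
        cv2.circle(big,tuple(int(x) for x in w),1,(255,0,0),-1)
    cv2.imwrite('pics/%s6c.png'%n,big[int(v*4)-250:int(v*4)+250,int(u*4)-300:int(u*4)+300,::-1])
E
```

```text
0 [275.42 353.37]
90 [373.06 231.72]
180 [218.17 137.2 ]
270 [133.32 281.78]
(array([ 531.57, -138.17]), np.float64(0.7692666323651736), 32)
(array([ 532.08, -135.86]), np.float64(0.8333806544944267), 49)
(array([ 497.7 , -148.48,   60.37]), np.float64(1.4857482949949485), 29)
(array([ 518.95, -137.7 ,   62.79]), np.float64(2.703870932299541), 44)
scene (array([ 524.43, -135.58]), np.float64(0.8992494798525783), 81) (array([ 524.51, -135.96,   59.9 ]), np.float64(0.9951792033216726), 82)
side (array([ 522.19, -136.79]), np.float64(0.7495794096791428), 79) (array([ 522.32, -136.88,   60.18]), np.float64(0.7479594344685907), 79)
```

View pics/scene6c.png

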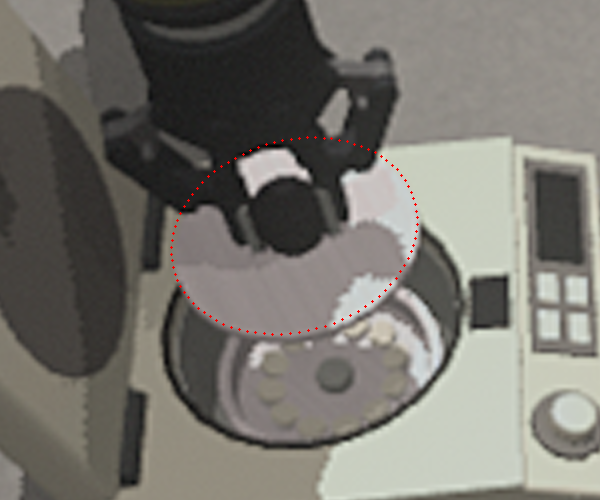

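View pics/side6c.png

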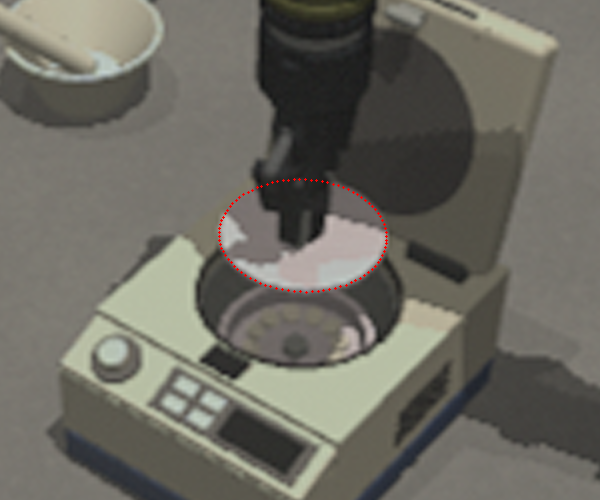

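```bash
python3 - <<'E'
from arc import *
p,st=pickle.load(open('wrist6.pkl','rb'));T=st['tool_pos'];print(T)
for fr in (True,False):
  for an in (range(100,250,2),range(90,270,2)): print(arc(p,st,T[:2],60,T[2]-3.4,1,an,6,fr))
# rotor rim in scene/side from the pre-views
for n in ('scene','side'):
    q=pickle.load(open(n+'.pkl','rb'))
    for an,nm in ((range(0,360,3),'all'),):
        print(n,'rim',arc(q,None,(523.5,-142),60,88,1,an,4,True,3),'bowl78',arc(q,None,(523.5,-142),78,130,-1,an,5,True,3))
    big=cv2.resize(q['color'],None,fx=5,fy=5,interpolation=cv2.INTER_CUBIC)
    c=(523.4,-141.4)
    for r,z,col in ((60,88,(255,0,0)),(53,88,(0,255,0)),(74,130,(0,0,255)),(78,130,(255,0,255))):
      for a in range(0,360,4):
        w=proj(q,[c[0]+r*np.cos(np.deg2rad(a)),c[1]+r*np.sin(np.deg2rad(a)),z])*5+2
        cv2.circle(big,tuple(int(x) for x in w),1,col,-1)
    u,v=proj(q,[*c,110])*5
    cv2.imwrite('pics/%s7c.png'%n,big[int(v)-250:int(v)+250,int(u)-300:int(u)+300,::-1])
E
```

```text
[ 521.92 -135.22  200.23]
(array([ 522.27, -134.56]), np.float64(0.7337758800083165), 65)
(array([ 520.73, -135.88]), np.float64(2.5804068403392115), 80)
(array([ 518.59, -142.33,   63.89]), np.float64(1.3140092696345427), 74)
(array([ 520.21, -135.39,   59.57]), np.float64(2.1524708435717415), 79)
scene rim (array([ 526.04, -141.91]), np.float64(0.46450476893019044), 83) bowl78 (array([ 525.43, -141.91]), np.float64(0.3206867359381391), 117)
side rim (array([ 523.95, -144.69]), np.float64(0.5474172782446303), 20) bowl78 (array([ 523.86, -144.47]), np.float64(0.5335763705923853), 55)
```

View pics/scene7c.png

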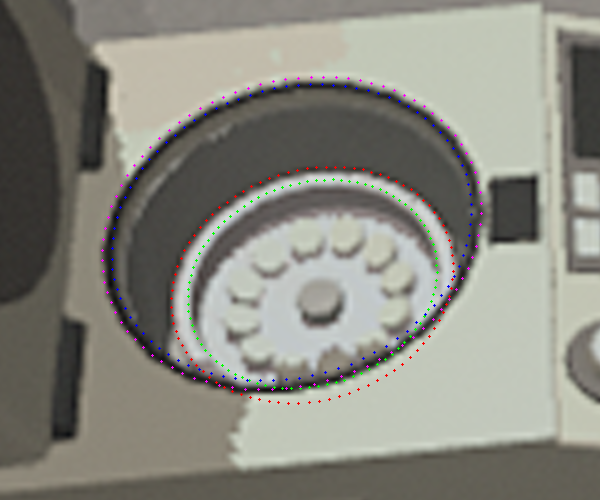

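View pics/side7c.png

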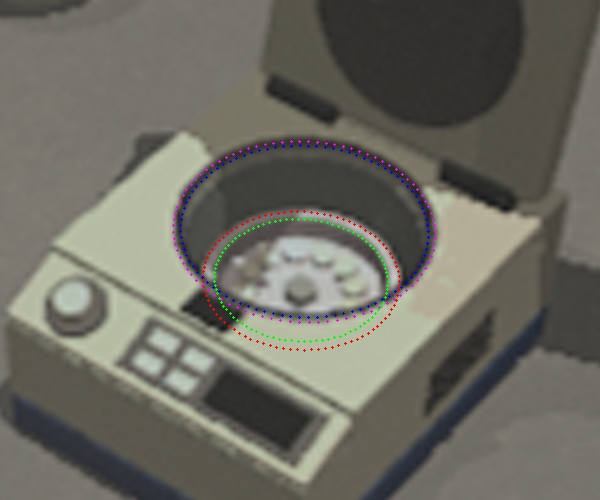

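move_arm(
  deltas=[
    [1.4,-6.7,-5,0,0,0,-1],
    [0,0,-18,0,0,0,-1],
    [0,0,-20,0,0,0,-1],
    [0,0,-18,0,0,0,-1],
    [0,0,-12,0,0,0,-1],
    [0,0,-8,0,0,0,-1],
    [0,0,-4,0,0,0,-1],
    [0,0,0,0,0,0,-1],
    [0,0,0,0,0,0,-1],
  ],
)

```text
t: 13.12
tool_pos: [523.3, -143.8, 115.9]
tool_rot: [0.001, 0.116, 0.993, 0.0]
contact_force: [0.2, 0.2, -2.1]
width: 0.352
```

```bash
python3 - <<'E'
from arc import *
for n in ['scene','side']:
    st=env.observe();T=st['tool_pos']; p=env.read_camera(n); 
    print(n,st['t'],T,st['contact_force'],arc(p,None,T[:2],60,T[2]-3.4,1,range(0,360,3),6,True),arc(p,None,(523.5,-142),78,130,-1,range(0,360,3),5,True,3))
    big=cv2.resize(p['color'],None,fx=5,fy=5,interpolation=cv2.INTER_CUBIC)
    u,v=proj(p,[523,-141,110])*5
    cv2.imwrite('pics/%s8c.png'%n,big[int(v)-250:int(v)+250,int(u)-300:int(u)+300,::-1])
E
```

```text
scene 13.125 [ 523.33 -143.82  115.92] [ 0.18  0.24 -2.11] (array([ 527.54, -143.95]), np.float64(1.5456394580013253), 97) (array([ 525.02, -141.66]), np.float64(0.44565693989440547), 81)
side 13.175 [ 523.29 -143.83  115.89] [-0.12  0.56 -2.27] (array([ 524.45, -148.01]), np.float64(1.1886636602071228), 78) (array([ 524.01, -143.75]), np.float64(0.3850827769669678), 43)
```

View pics/scene8c.png

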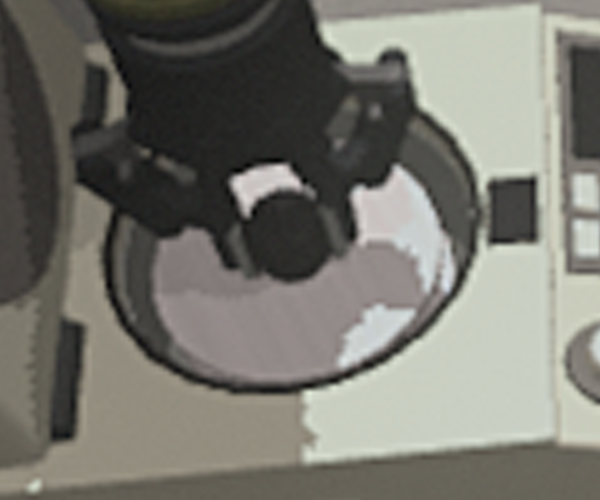

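View pics/side8c.png

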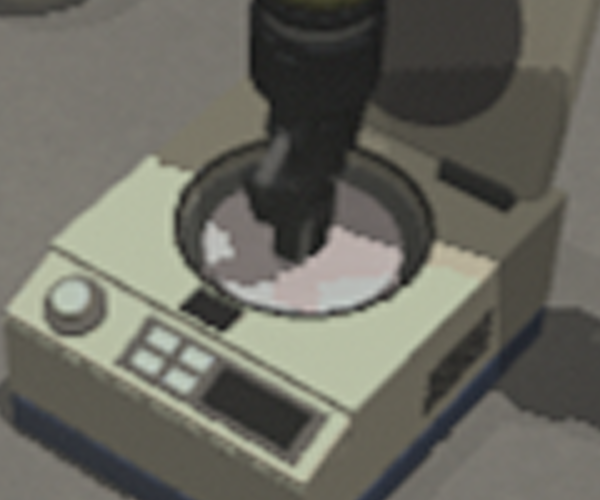

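move_arm(
  deltas=[
    [0,1.6,0,0,0,0,-1],
    [0,0,-3,0,0,0,-1],
    [0,0,-3,0,0,0,-1],
    [0,0,-3,0,0,0,-1],
    [0,0,0,0,0,0,-1],
  ],
)

```text
t: 13.85
tool_pos: [522.6, -142.1, 105.9]
tool_rot: [-0.0, 0.116, 0.993, 0.0]
contact_force: [-0.5, -0.2, -1.1]
width: 0.355
```

move_arm(
  deltas=[
    [0.7,0,-2,0,0,0,-1],
    [0,0,-2,0,0,0,-1],
    [0,0,-2,0,0,0,-1],
    [0,0,0,0,0,0,-1],
  ],
)

```text
t: 14.35
tool_pos: [523.4, -142.1, 100.1]
tool_rot: [-0.0, 0.116, 0.993, 0.0]
contact_force: [-1.6, 0.4, -2.1]
width: 0.351
```

move_arm(
  deltas=[
    [0,0,-1,0,0,0,-1],
    [0,0,-1,0,0,0,-1],
    [0,0,-1,0,0,0,-1],
    [0,0,0,0,0,0,-1],
  ],
)

```text
t: 14.85
tool_pos: [523.6, -142.1, 97.4]
tool_rot: [0.0, 0.116, 0.993, 0.0]
contact_force: [1.2, 0.3, -2.4]
width: 0.354
```

```bash
python3 - <<'E'
from arc import *
for n in ['scene','side']:
    st=env.observe();T=st['tool_pos']; p=env.read_camera(n); print(T,st['contact_force'],st['wrist_torque'])
    big=cv2.resize(p['color'],None,fx=5,fy=5,interpolation=cv2.INTER_CUBIC)
    u,v=proj(p,[523,-141,110])*5
    cv2.imwrite('pics/%s9c.png'%n,big[int(v)-250:int(v)+250,int(u)-300:int(u)+300,::-1])
E
```

```text
[ 523.61 -142.13   97.36] [ 1.2   0.32 -2.4 ] [ 0.04  0.04 -0.05]
[ 523.61 -142.15   97.37] [-0.09 -0.27 -1.7 ] [-0.03  0.03 -0.02]
```

View pics/scene9c.png

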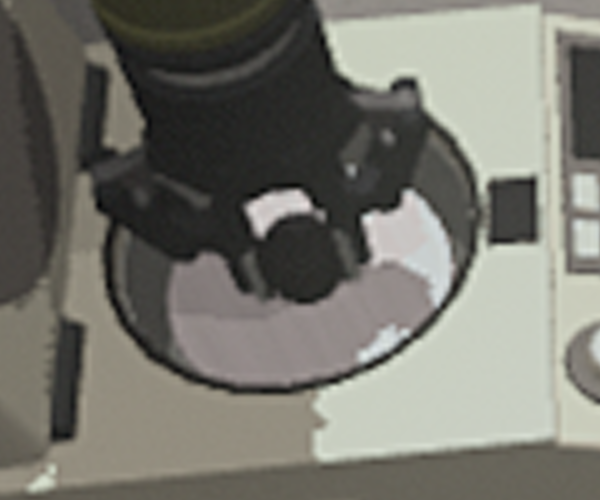

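Still hanging free (about −2 N); keep lowering in small steps.

move_arm(
  deltas=[
    [0,0,-1,0,0,0,-1],
    [0,0,-0.7,0,0,0,-1],
    [0,0,0,0,0,0,-1],
  ],
)

```text
t: 15.32
tool_pos: [523.7, -142.1, 97.3]
tool_rot: [0.0, 0.116, 0.993, 0.0]
contact_force: [-4.9, 2.2, 10.9]
width: 0.351
```

move_arm(
  deltas=[
    [0,0,0.8,0,0,0,-1],
    [0,0,0,0,0,0,-0.2],
    [0,0,0,0,0,0,0.1],
    [0,0,0,0,0,0,0.2],
    [0,0,0,0,0,0,0.2],
  ],
)

```text
t: 15.95
tool_pos: [523.6, -142.1, 96.3]
tool_rot: [-0.0, 0.116, 0.993, -0.0]
contact_force: [-0.2, -0.7, -0.3]
width: 0.6
```

move_arm(
  deltas=[
    [0,0,8,0,0,0,0.2],
    [0,0,25,0,0,0,0.2],
    [0,0,40,0,0,0,0.2],
    [0,0,50,0,0,0,0.2],
    [-5,5,50,0,0,0,0.2],
    [-15,3,40,0,0,0,0.2],
    [-15,2,25,0,0,0,0.2],
    [0,0,5,0,0,0,0.2],
    [0,0,0,0,0,0,0.2],
  ],
)

```text
t: 17.08
tool_pos: [488.8, -132.1, 339.1]
tool_rot: [0.0, 0.116, 0.993, 0.0]
contact_force: [-0.0, 0.2, -0.6]
width: 0.598
```

```bash
python3 - <<'E'
from arc import *
for n in ['wrist','scene','side']:
    st=env.observe();T=st['tool_pos']; p=env.read_camera(n); print(T)
    pickle.dump((p,st),open(n+'10.pkl','wb'))
    s=st if n=='wrist' else None
    print(n,'flange',arc(p,s,(523.5,-142),60,100-6,1,range(0,360,3),4,True),'bowl78',arc(p,s,(523.5,-142),78,130,-1,range(0,360,3),5,True,3))
    big=cv2.resize(p['color'],None,fx=4,fy=4,interpolation=cv2.INTER_CUBIC)
    u,v=proj(p,[523,-141,110],s)*4
    cv2.imwrite('pics/%s10c.png'%n,big[max(0,int(v)-250):int(v)+250,max(0,int(u)-300):int(u)+300,::-1])
E
```

```text
[ 488.82 -132.09  339.06]
wrist flange (array([ 524.12, -141.87]), np.float64(0.2781905996323495), 120) bowl78 (array([ 523.97, -141.36]), np.float64(0.2196404412837083), 120)
[ 488.6  -132.01  338.34]
scene flange (array([ 525.74, -142.55]), np.float64(0.5219749393223339), 92) bowl78 (array([ 525.48, -141.9 ]), np.float64(0.3483849643519221), 117)
[ 488.45 -131.95  337.99]
side flange (array([ 523.97, -144.47]), np.float64(1.0493209091325753), 69) bowl78 (array([ 523.95, -144.26]), np.float64(0.7362784376617952), 55)
```

View pics/wrist10c.png

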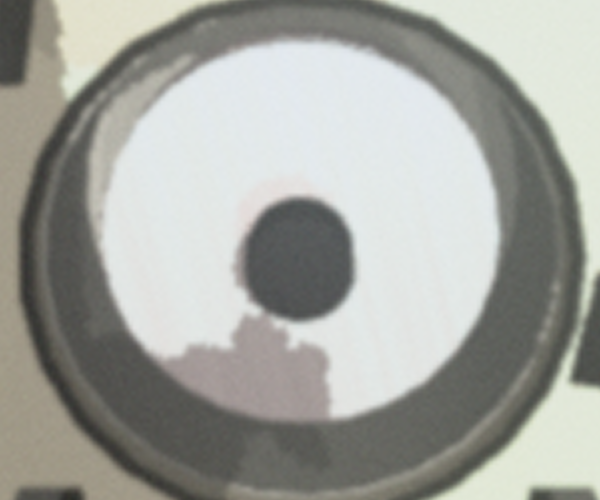

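View pics/scene10c.png

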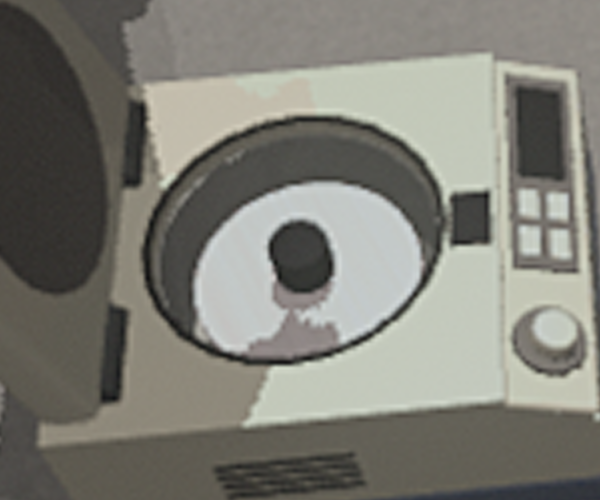

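View pics/side10c.png

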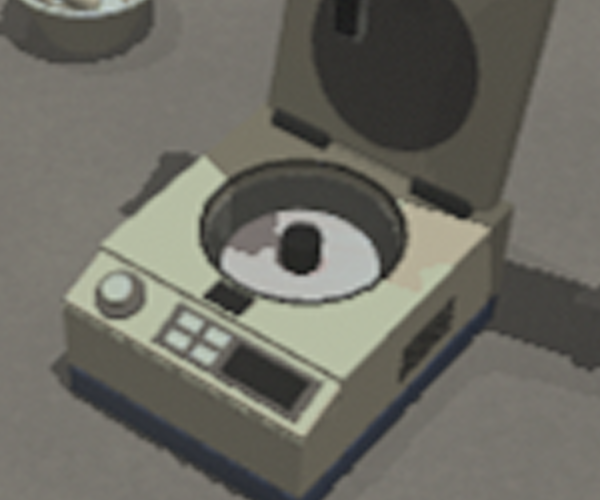

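move_arm(
  deltas=[
    [-2,-8,10,0,0,0,0],
    [-4,-16,12,0,0,-0.04,-1],
    [-6,-26,6,0,0,-0.04,-1],
    [-8,-34,0,0,0,-0.04,-1],
    [-9,-38,0,0,0,-0.04,-1],
    [-9,-38,0,0,0,0,-1],
    [-7,-30,0,0,0,0,-1],
    [-4,-16,0,0,0,0,-1],
    [-2,-6,0,0,0,0,-1],
    [0,0,0,0,0,0,-1],
  ],
)

```text
t: 18.48
tool_pos: [436.9, -345.0, 367.7]
tool_rot: [0.0, 0.196, 0.981, -0.0]
contact_force: [0.1, 0.1, -0.3]
width: -0.001
```

```bash
python3 - <<'E'
from arc import *
st=env.observe();print(st['tool_pos'],st['joints'],st['contact_force'],st['width'])
for n in ['wrist','scene','side']:
    p=env.read_camera(n);save(p,n+'11')
    if n=='scene': print([ (a['conf'],np.array(a['xy'])*[512,384]) for a in env.place_of(p,'lid_front')])
E
```

```text
[ 436.94 -345.01  367.66] [-0.08  0.1   0.77  1.48 -0.07  1.59  1.86] [ 0.09  0.14 -0.26] -0.0007497670501536844
[(0.66, array([ 22.48, 166.5 ]))]
```

View pics/scene11.png

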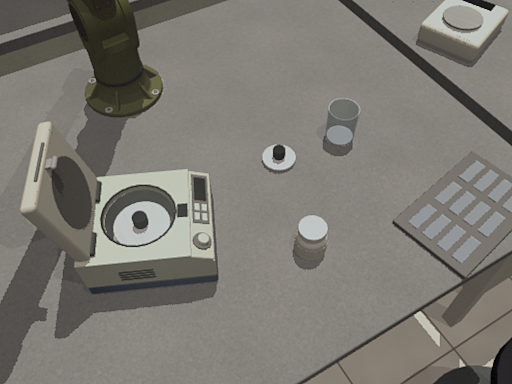

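View pics/side11.png

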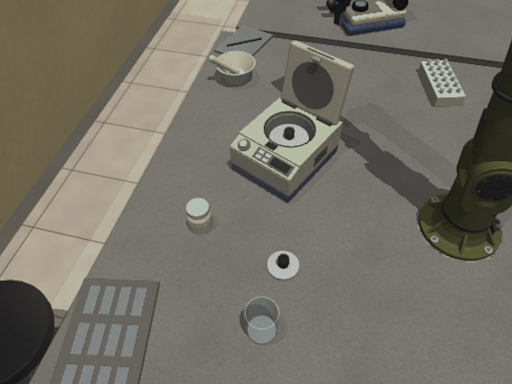

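View pics/wrist11.png

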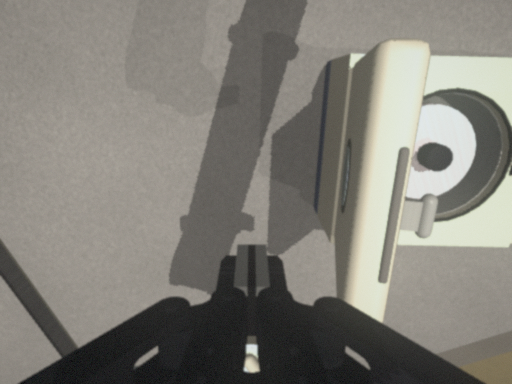

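move_arm(
  deltas=[
    [0,0,-15,0,0,0,-1],
    [0,0,-25,0,0,0,-1],
    [0,0,-25,0,0,0,-1],
    [2,5,-13,0,0,0,-1],
    [4,9,0,0,0,0,-1],
    [4,9,0,0,0,0,-1],
    [4,9,0,0,0,0,-1],
    [4,9,0,0,0,0,-1],
    [0,0,0,0,0,0,-1],
  ],
)

```text
t: 19.8
tool_pos: [456.4, -302.0, 289.6]
tool_rot: [0.0, 0.194, 0.981, 0.0]
contact_force: [-0.4, 0.3, -0.2]
width: 0.003
```

```bash
python3 - <<'E'
from arc import *
st=env.observe();print(st['t'],st['tool_pos'],st['joints'],st['contact_force'],st['width'])
for n in ['wrist','side']:
    p=env.read_camera(n);save(p,n+'12')
E
```

```text
19.8 [ 456.35 -302.02  289.64] [-0.14  0.08  0.73  1.64 -0.05  1.44  1.77] [-0.39  0.29 -0.25] 0.002823244913943114
```

View pics/wrist12.png

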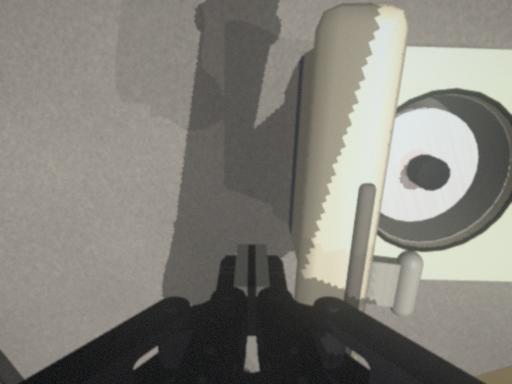

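View pics/side12.png

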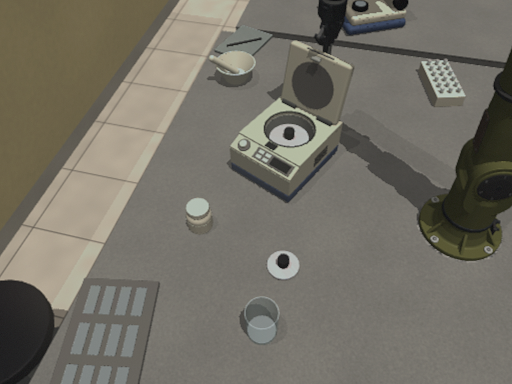

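move_arm(
  deltas=[
    [3,7,1,0,0,0,-1],
    [3,7,2,0,0,0,-1],
    [3,7,2,0,0,0,-1],
    [3,7,2,0,0,0,-1],
    [3,7,2,0,0,0,-1],
    [0,0,0,0,0,0,-1],
  ],
)

```text
t: 20.65
tool_pos: [471.3, -267.1, 298.7]
tool_rot: [0.0, 0.194, 0.981, 0.0]
contact_force: [-0.2, -2.2, 2.8]
width: -0.004
```

```bash
python3 - <<'E'
from arc import *
st=env.observe();print(st['t'],st['tool_pos'],st['contact_force'],st['wrist_torque'])
for n in ['wrist','side']:
    p=env.read_camera(n);save(p,n+'13')
E
```

```text
20.65 [ 471.31 -267.12  298.7 ] [-0.19 -2.17  2.8 ] [-0.27  0.04 -0.03]
```

View pics/wrist13.png

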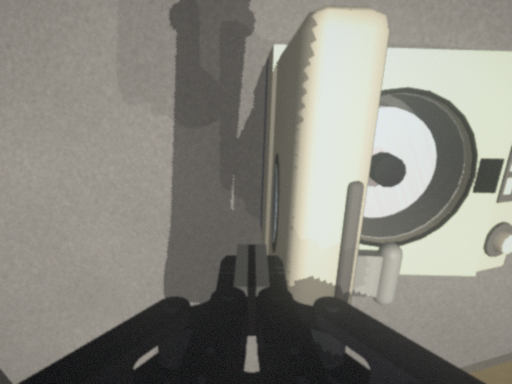

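move_arm(
  deltas=[
    [2,5,6,0,0,0,-1],
    [3,7,3,0,0,0,-1],
    [3,7,0,0,0,0,-1],
    [3,7,0,0,0,0,-1],
    [3,7,-1,0,0,0,-1],
    [3,7,-1,0,0,0,-1],
  ],
)

```text
t: 21.5
tool_pos: [488.3, -227.6, 305.9]
tool_rot: [0.001, 0.195, 0.981, 0.0]
contact_force: [-1.4, -3.6, 3.2]
width: 0.0
```

```bash
python3 - <<'E'
from arc import *
st=env.observe();print(st['t'],st['tool_pos'],st['contact_force'],st['wrist_torque'])
for n in ['wrist','side']:
    p=env.read_camera(n);save(p,n+'14')
E
```

```text
21.5 [ 488.31 -227.64  305.85] [-1.41 -3.59  3.22] [-0.61  0.16 -0.05]
```

View pics/wrist14.png

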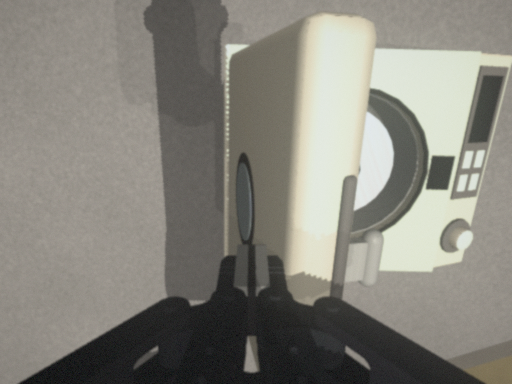

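View pics/side14.png

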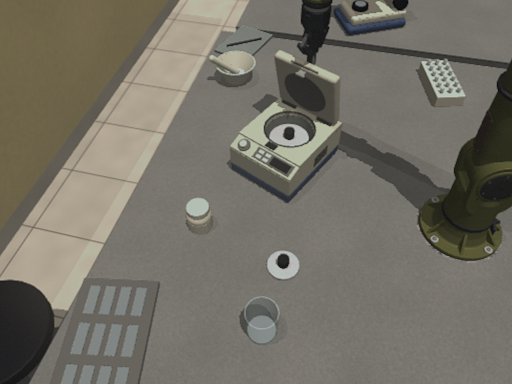

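move_arm(
  deltas=[
    [4,9,-1,0,0,0,-1],
    [4,10,-2,0,0,0,-1],
    [4,10,-3,0,0,0,-1],
    [4,10,-3,0,0,0,-1],
    [4,10,-4,0,0,0,-1],
    [4,9,-5,0,0,0,-1],
    [4,9,-5,0,0,0,-1],
    [4,9,-6,0,0,0,-1],
  ],
)

```text
t: 22.6
tool_pos: [519.7, -151.1, 276.0]
tool_rot: [-0.0, 0.195, 0.981, 0.0]
contact_force: [-0.6, -1.0, 3.9]
width: -0.0
```

```bash
python3 - <<'E'
from arc import *
st=env.observe();print(st['t'],st['tool_pos'],st['contact_force'],st['wrist_torque'])
for n in ['wrist','side']:
    p=env.read_camera(n);save(p,n+'15')
E
```

```text
22.6 [ 519.71 -151.08  276.  ] [-0.64 -0.99  3.86] [-0.12  0.07  0.02]
```

View pics/side15.png

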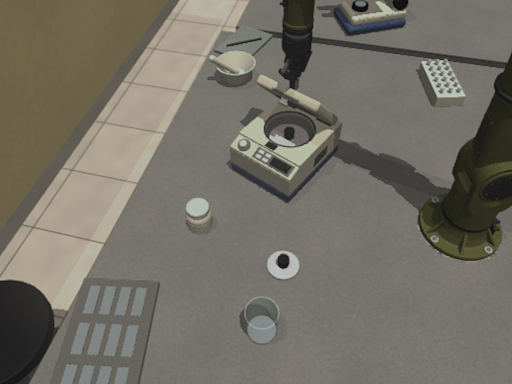

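move_arm(
  deltas=[
    [4,9,-7,0,0,0,-1],
    [4,8,-8,0,0,0,-1],
    [3,7,-9,0,0,0,-1],
    [3,7,-9,0,0,0,-1],
    [3,6,-9,0,0,0,-1],
    [2,6,-10,0,0,0,-1],
    [2,5,-10,0,0,0,-1],
    [2,4,-10,0,0,0,-1],
    [1,3,-10,0,0,0,-1],
    [1,2,-8,0,0,0,-1],
  ],
)

```text
t: 23.95
tool_pos: [544.3, -94.9, 185.5]
tool_rot: [-0.0, 0.195, 0.981, 0.0]
contact_force: [-0.6, 0.7, 1.9]
width: -0.002
```

```bash
python3 - <<'E'
from arc import *
st=env.observe();print(st['t'],st['tool_pos'],st['contact_force'],st['wrist_torque'])
for n in ['wrist','side']:
    p=env.read_camera(n);save(p,n+'16')
E
```

```text
23.95 [544.32 -94.85 185.53] [-0.57  0.72  1.88] [ 0.25 -0.09 -0.01]
```

View pics/side16.png

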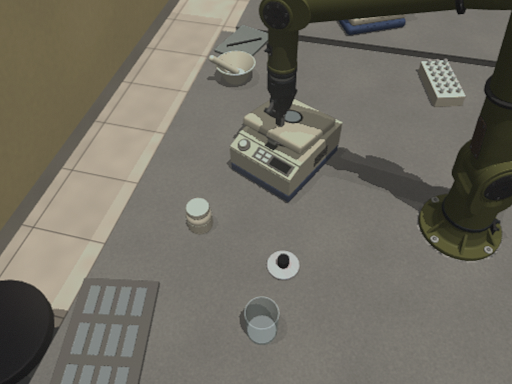

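View pics/wrist16.png

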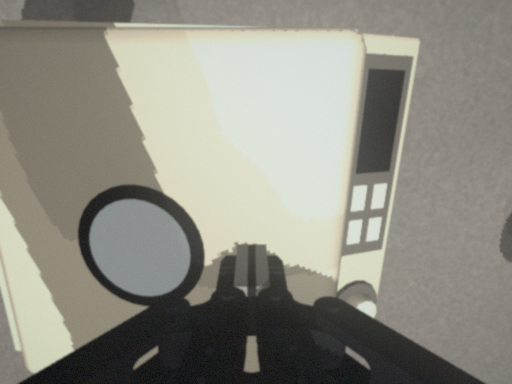

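move_arm(
  deltas=[
    [3,7,0,0,0,0,-1],
    [4,9,-1,0,0,0,-1],
    [0,0,-4,0,0,0,-1],
    [0,0,-4,0,0,0,-1],
    [0,0,-3,0,0,0,-1],
    [0,0,-2,0,0,0,-1],
    [0,0,-2,0,0,0,-1],
  ],
)

```text
t: 24.92
tool_pos: [551.8, -78.8, 172.4]
tool_rot: [0.0, 0.195, 0.981, 0.001]
contact_force: [-3.8, 2.3, 11.7]
width: 0.001
```

move_arm(
  deltas=[
    [0,0,-2,0,0,0,-1],
    [0,0,-2,0,0,0,-1],
    [0,0,-2,0,0,0,-1],
    [0,0,-2,0,0,0,-1],
  ],
)

```text
t: 25.42
tool_pos: [551.0, -79.8, 161.7]
tool_rot: [-0.001, 0.195, 0.981, -0.0]
contact_force: [0.0, -0.5, -0.2]
width: -0.002
```

move_arm(
  deltas=[
    [0,0,-1.5,0,0,0,-1],
    [0,0,-1,0,0,0,-1],
    [0,0,0,0,0,0,-1],
  ],
)

```text
t: 25.8
tool_pos: [551.0, -79.8, 161.0]
tool_rot: [-0.001, 0.195, 0.981, -0.0]
contact_force: [-4.3, 0.8, 8.9]
width: -0.002
```

move_arm(
  deltas=[
    [0,0,10,0,0,0,-1],
    [-5,-10,25,0,0,0,-1],
    [-10,-15,40,0,0,0,-1],
    [-10,-15,40,0,0,0,-1],
    [0,0,20,0,0,0,-1],
    [0,0,0,0,0,0,-1],
  ],
)

```text
t: 26.55
tool_pos: [527.4, -119.6, 296.6]
tool_rot: [0.002, 0.195, 0.981, 0.0]
contact_force: [0.5, 1.1, -0.4]
width: -0.002
```

```bash
python3 - <<'E'
from arc import *
st=env.observe();print(st['t'],st['tool_pos'],st['contact_force'])
rs=[]
for n in ['wrist','side','scene']:
    st=env.observe();p=env.read_camera(n);save(p,n+'17');pickle.dump((p,st),open(n+'17.pkl','wb'))
    a=env.place_of(p,'start_top')
    for b in a[:2]: print(n,b['conf'],np.array(b['xy'])*[512,384],atz(p,b['xy'],130,st)); 
    if a: rs.append(ray(p,a[0]['xy'],st))
print(tri(rs) if len(rs)>1 else 0)
E
```

```text
26.55 [ 527.44 -119.62  296.61] [ 0.5   1.13 -0.36]
wrist 0.64 [356.51 251.21] [646.45 -51.11 130.  ]
side 0.59 [240.49 143.31] [648.66 -48.13 130.  ]
scene 0.64 [204.08 236.89] [644.7  -48.44 130.  ]
(array([646.89, -49.34, 130.38]), [1.8530216683511676, 2.169072991908552, 1.817532519633828])
```

View pics/side17.png

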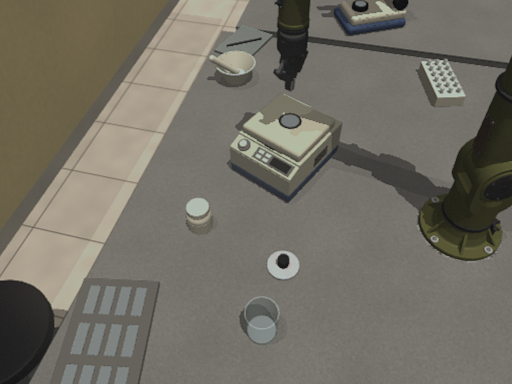

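View pics/wrist17.png

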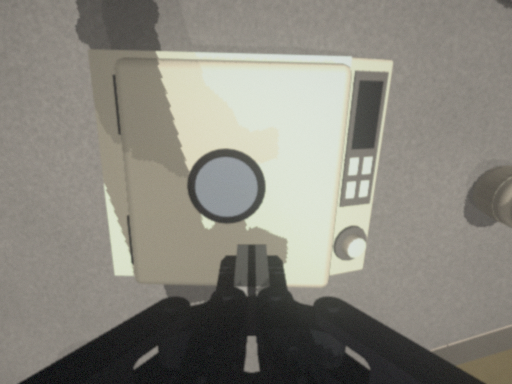

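View pics/scene17.png

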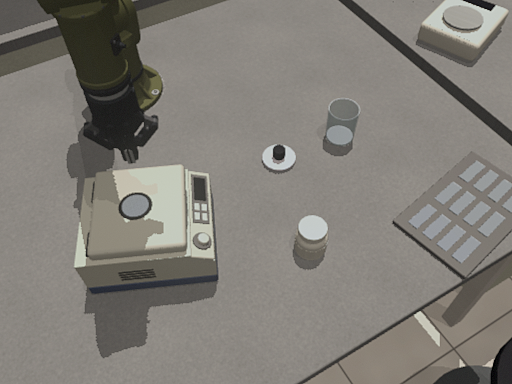

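```bash
python3 - <<'E'
from arc import *
rs=[]
for n,c in (('wrist',(355,246)),('side',(243.3,143.8)),('scene',(202,239))):
    p,st=pickle.load(open(n+'17.pkl','rb'))
    x0,y0=int(c[0])-25,int(c[1])-25
    crop=p['color'][y0:y0+50,x0:x0+50]
    cv2.imwrite('pics/b_%s.png'%n,cv2.resize(crop,None,fx=8,fy=8,interpolation=cv2.INTER_CUBIC)[:,:,::-1])
for n,c in (('wrist',(355,246)),):
    p,st=pickle.load(open(n+'17.pkl','rb'))
    print(atz(p,np.array(c)/[512,384],131,st))
a,b,c=[cv2.imread('pics/b_%s.png'%n) for n in ('wrist','side','scene')]
s=np.hstack([a,b])
cv2.imwrite('pics/b.png',s[:, :800]); 
E
```

```text
[639.52 -50.91 131.  ]
```

View pics/b.png

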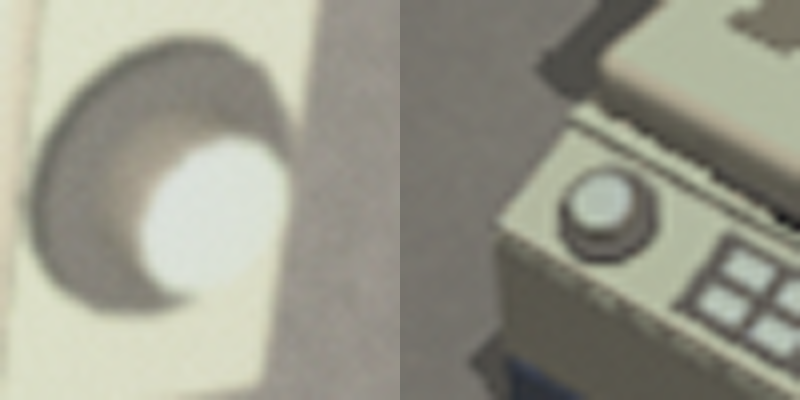

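View pics/b_scene.png

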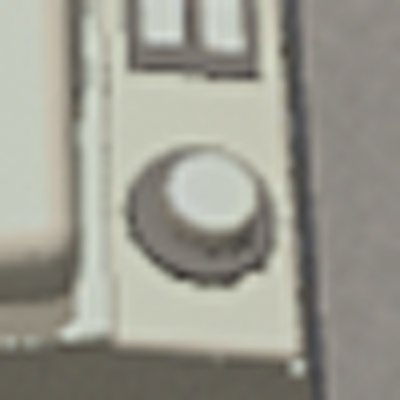

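```bash
python3 - <<'E'
from arc import *
rs=[]
for n,c in (('wrist',(357.1,247.9)),('side',(243.4,142.9)),('scene',(203.6,237.75))):
    p,st=pickle.load(open(n+'17.pkl','rb'));xy=(np.array(c)-.3)/[512,384]
    rs.append(ray(p,xy,st)); print(atz(p,xy,131,st))
print(tri(rs),env.observe()['tool_pos'])
E
```

```text
[641.97 -49.75 131.  ]
[641.74 -51.81 131.  ]
[645.66 -50.57 131.  ]
(array([643.  , -50.59, 129.95]), [1.0369834853927813, 2.0378136478834006, 1.796649926915045]) [ 526.15 -118.75  293.65]
```

move_arm(
  deltas=[
    [6,4,0,0,0,-0.09,-1],
    [12,7,0,0,0,-0.16,-1],
    [14,8,0,0,0,-0.17,-1],
    [14,8,-5,0,0,-0.17,-1],
    [14,8,-10,0,0,-0.17,-1],
    [14,8,-20,0,0,-0.17,-1],
    [14,8,-20,0,0,-0.17,-1],
    [14,8,-20,0,0,-0.17,-1],
    [10,6,-20,0,0,-0.17,-1],
    [5,3,-15,0,0,-0.13,-1],
    [0,0,0,0,0,0,-1],
    [0,0,0,0,0,0,-1],
  ],
)

```text
t: 28.35
tool_pos: [643.5, -51.4, 185.2]
tool_rot: [0.0, 0.831, 0.557, -0.0]
contact_force: [-0.3, -0.5, 0.2]
width: 0.0
```

```bash
python3 - <<'E'
from arc import *
st=env.observe();print(st['t'],st['tool_pos'],st['tool_rot'],st['joints'],st['contact_force'])
p=env.read_camera('wrist');save(p,'wrist18')
E
```

```text
28.35 [643.54 -51.42 185.19] [ 0.    0.83  0.56 -0.  ] [-0.47  0.38  0.66  1.55 -0.24  1.29 -0.17] [-0.26 -0.47  0.22]
```

View pics/wrist18.png

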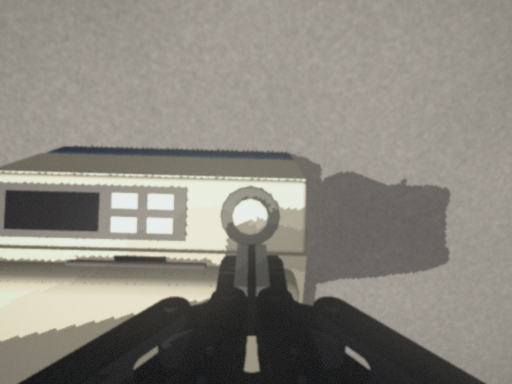

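move_arm(
  deltas=[
    [0,0,-15,0,0,0,-1],
    [0,0,-18,0,0,0,-1],
    [0,0,-11,0,0,0,-1],
    [0,0,-4,0,0,0,-1],
    [0,0,0,0,0,0,-1],
  ],
)

```text
t: 29.02
tool_pos: [643.5, -51.2, 136.6]
tool_rot: [-0.0, 0.831, 0.556, -0.0]
contact_force: [0.3, -0.7, -0.3]
width: -0.0
```

```bash
python3 - <<'E'
from arc import *
st=env.observe();print(st['t'],st['tool_pos'],st['contact_force'])
p=env.read_camera('wrist');save(p,'wrist19')
p=env.read_camera('side');cv2.imwrite('pics/side19.png',cv2.resize(p['color'][80:220,190:370],None,fx=4,fy=4)[:,:,::-1])
E
```

```text
29.025 [643.5  -51.15 136.65] [ 0.35 -0.72 -0.33]
```

View pics/wrist19.png

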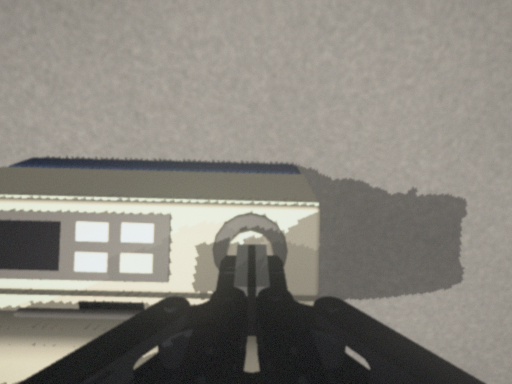

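View pics/side19.png

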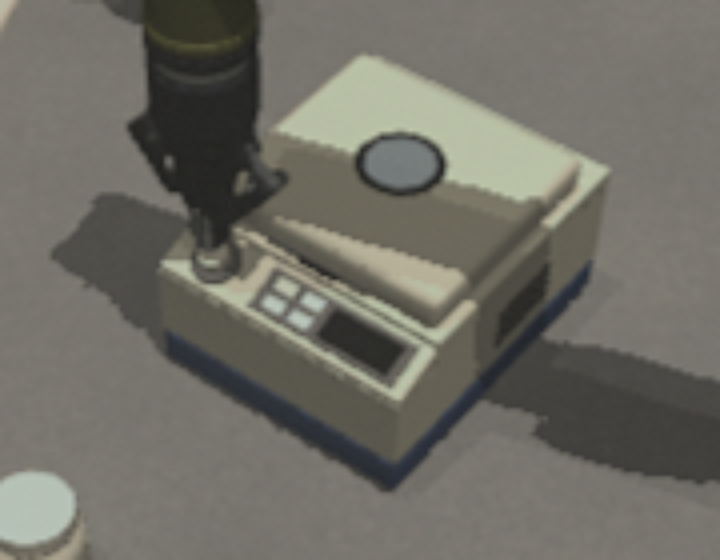

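move_arm(
  deltas=[
    [1,2,-2,0,0,0,-1],
    [0,0,-2,0,0,0,-1],
    [0,0,-2,0,0,0,-1],
    [0,0,-2,0,0,0,-1],
  ],
)

```text
t: 29.62
tool_pos: [644.6, -49.7, 129.4]
tool_rot: [0.0, 0.831, 0.556, -0.0]
contact_force: [-1.3, -1.2, 3.2]
width: 0.002
```

move_arm(
  deltas=[
    [0,0,-2,0,0,0,-1],
    [0,0,-2,0,0,0,-1],
    [0,0,0,0,0,0,-1],
  ],
)

```text
t: 30.0
tool_pos: [644.9, -49.9, 126.6]
tool_rot: [0.0, 0.831, 0.556, 0.0]
contact_force: [-2.7, -0.3, 10.6]
width: -0.003
```

move_arm(
  deltas=[
    [0,0,-1.5,0,0,0,-1],
    [0,0,0,0,0,0,-1],
    [0,0,0,0,0,0,-1],
  ],
)

```text
t: 30.38
tool_pos: [645.0, -49.9, 126.4]
tool_rot: [0.0, 0.831, 0.556, 0.001]
contact_force: [-5.8, 0.4, 16.2]
width: 0.002
```

```bash
python3 - <<'E'
from arc import *
st=env.observe();print(st['t'],st['tool_pos'],st['contact_force'])
p=env.read_camera('wrist');save(p,'wrist20')
p=env.read_camera('side');cv2.imwrite('pics/side20.png',cv2.resize(p['color'][100:180,200:300],None,fx=7,fy=7,interpolation=cv2.INTER_CUBIC)[:,:,::-1])
E
```

```text
30.375 [644.96 -49.91 126.42] [-5.83  0.38 16.19]
```

View pics/side20.png

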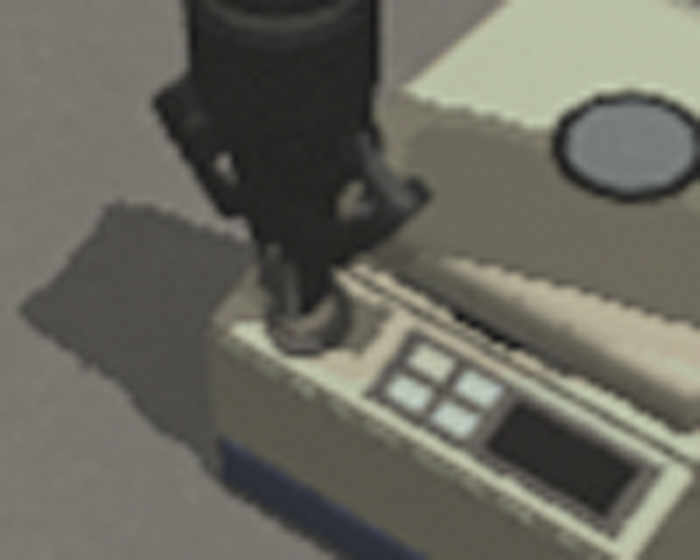

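View pics/wrist20.png

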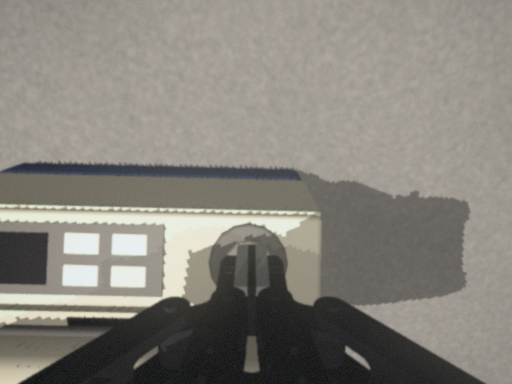

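move_arm(
  deltas=[
    [0,0,1.5,0,0,0,-1],
    [0,0,0.7,0,0,0,-1],
    [0,0,0,0,0,0,-1],
  ],
)

```text
t: 30.85
tool_pos: [644.9, -49.7, 126.7]
tool_rot: [0.0, 0.831, 0.556, 0.0]
contact_force: [-1.9, -1.6, 8.1]
width: 0.003
```

move_arm(
  deltas=[
    [0,0,0.7,0,0,0,-1],
    [0,0,0.5,0,0,0,-1],
    [0,0,0,0,0,0,-1],
  ],
)

```text
t: 31.22
tool_pos: [645.0, -49.5, 127.5]
tool_rot: [0.0, 0.831, 0.556, 0.0]
contact_force: [-1.4, -0.5, 5.1]
width: 0.001
```

move_arm(
  deltas=[
    [0,0,1,0,0,0,-1],
    [0,0,1,0,0,0,-1],
    [0,0,0,0,0,0,-1],
  ],
)

```text
t: 31.6
tool_pos: [645.0, -49.0, 129.1]
tool_rot: [0.0, 0.831, 0.556, 0.0]
contact_force: [-0.2, -0.7, 3.9]
width: -0.002
```

move_arm(
  deltas=[
    [0,0,1,0,0,0,-1],
    [0,0,1,0,0,0,-1],
    [0,0,0,0,0,0,-1],
  ],
)

```text
t: 31.98
tool_pos: [644.9, -48.6, 130.8]
tool_rot: [0.0, 0.831, 0.556, 0.0]
contact_force: [2.3, -0.4, 1.4]
width: -0.0
```

move_arm(
  deltas=[
    [0,0,10,0,0,0,-1],
    [0,0,30,0,0,0,-1],
    [5,15,40,0,0,0,-1],
    [10,25,40,0,0,0,-1],
    [5,15,20,0,0,0,-1],
    [0,0,0,0,0,0,-1],
    [0,0,0,0,0,0,-1],
  ],
)

```text
t: 32.85
tool_pos: [663.4, 4.5, 269.4]
tool_rot: [-0.0, 0.832, 0.555, -0.001]
contact_force: [-0.5, -0.4, 0.4]
width: -0.001
```

```bash
python3 - <<'E'
from arc import *
st=env.observe();print(st['t'],st['tool_pos'],st['contact_force'])
for n in ('scene','side'):
    p=env.read_camera(n);save(p,n+'21')
    q,_=pickle.load(open(n+'17.pkl','rb')); d=cv2.absdiff(p['color'],q['color']).max(2)
    u=proj(p,[642,-50,131]);x,y=int(u[0]),int(u[1]); print(n,'button region diff',d[y-10:y+10,x-10:x+10].max())
p=env.read_camera('side');cv2.imwrite('pics/side21c.png',cv2.resize(p['color'][80:220,190:370],None,fx=4,fy=4)[:,:,::-1])
E
```

```text
32.85 [663.42   4.53 269.42] [-0.45 -0.42  0.42]
scene button region diff 85
side button region diff 86
```

View pics/side21c.png

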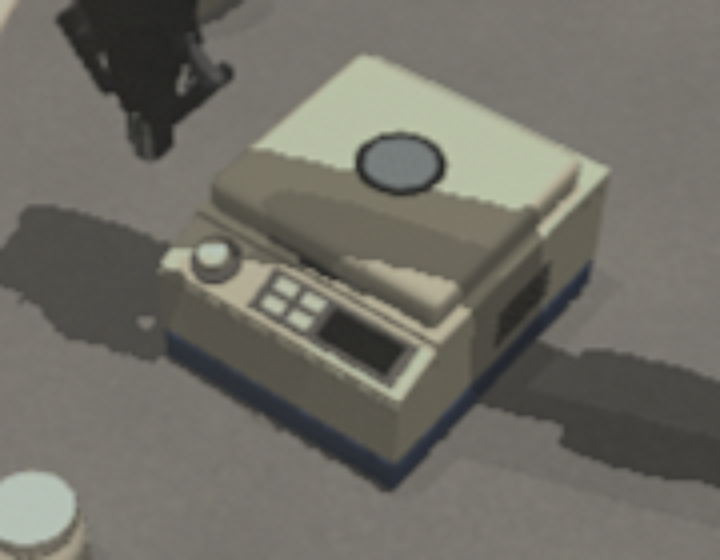

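View pics/scene21.png

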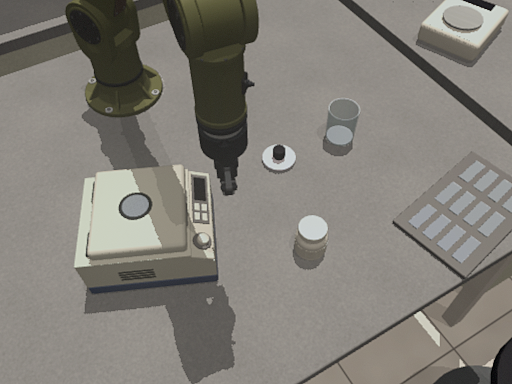

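```bash
python3 -c "
from rig import env
print(env.close_job())"
```

```text
the job is handed in; nothing more can be done
None
```

The centrifuge is covered, shut and started, and I handed the job in at about 33 s of the 58 s allowed; no verdict was reported.

- **Cover:** I lowered the larger cover onto the rotor until the wrist force showed contact, at the seating height I expected. After letting go, all three cameras showed it within about 1 mm of the rotor's axis. The wrist close-up showed it evenly seated. I saw it last before the lid was shut over it.
- **Lid:** I swung it over from behind and pressed down near its front edge. It caught at about 0.07 rad and then snapped through. The fingertip reading on the lid was 161.0 mm above the bench under a light press, against 161 mm for fully shut. In the last pictures it is still down.
- **Start button:** I pressed it to a hard stop, reaching about 16 N, with about 5 N of spring force just above that stop. The spring force faded as I backed off, and the last picture shows the button out again.
- **Everything else:** In the last pictures the smaller cover, the jar and the beaker look unmoved, and the arm is clear of everything.

Two checks were less clean:
- **Camera disagreement:** The cameras differed by 2–3 mm on absolute positions, so I relied on offsets between parts seen by the same camera.
- **Button comparison:** An automatic before-and-after comparison of the button area showed a difference. I put it down to the arm's shadow, since the button looks fully out by eye.

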